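# Side bar from a sliding-lid case

### The job

Open the wooden case: lift the front end of its sliding lid over the stop lip, slide the lid out of its grooves and lay it flat on the bench, batten up. Then take the steel side bar out, gripped near its balance point, carry it level and lay it flat across both ribs of the job tray, either way round. Drop neither of them, and leave the other things on the bench where they are.

Things in the scene. Friction and masses are not known exactly. Their poses are not given: they have to be found in the camera images.
- case: Wooden case with a sliding lid, 220 x 138 mm, 56 mm high, fixed to the bench. Origin under its centre, on the bench; x along the case, -x is the front end where the lid comes out, z up. The lid rests on a ledge 40 mm above the bench, inside cheeks 126 mm apart (lid 121 mm wide).
- stop_lip (a point): Middle of the top of the stop lip: a 5 mm high, 6 mm thick ridge across the front wall, its top 45 mm above the bench, 107 mm to the front of the case's centre. The closed lid's front edge stands 2 mm behind it, so the lid slides out (to -x) only while its front end is lifted 5 to 7 mm. Axes as the case.
- strips_front (a point): Point half-way between the front ends of the two dark cover strips that form the grooves, 27 mm to the front of the case's centre, at the strips' underside (50.5 mm above the bench; their top 56 mm). They run from here to the rear on top of the long sides, 110 mm apart, and leave the lid 4.5 mm of upward play. The lid's rear is out from under them after 125 mm of slide.
- case_floor (a point): Centre of the case's inside floor, 6 mm above the bench. Inside 190 mm (x) by 110 mm (y). Two bearers run across it 58 mm to the front and to the rear, 12 mm wide, their tops 18 mm above the bench; the side bar lies on them, along the case within 0.1 rad, head to the front, its middle within 8 mm (x) and 10 mm (y) of this point.
- lid_batten (a point): Centre, half-way up, of the dark wooden batten on the lid, by which the lid is taken: 14 mm along x, 90 mm along y, 16 mm high. Axes are the lid's: -x to its front, z up. The plywood panel under it is 200 x 121 x 6 mm, its underside 14 mm below this point; it reaches 30 mm to the front, 170 mm to the rear and 60.5 mm to each side of it. Lid about 0.1 kg.
- bar_mid (a point): Middle of the steel side bar, half-way up its flat part; hidden in the case until the lid is off. 165 mm long along x, flat part 18 mm wide (y) and 6 mm thick (z), free for a grip from x = -40 to +82 mm; the underside is one flat face. 0.20 to 0.28 kg. It balances somewhere between x = -18 and -31 mm (towards the head; it differs from bar to bar).
- bar_head_mid (a point): Centre of the heavy joint head at the bar's -x end, 65.5 mm from the bar's middle: a steel disc 34 mm across and 14 mm high, with a dark collar 22 mm wide and 10 mm high next to it (14 to 24 mm towards the middle). Axes as the bar.
- tray_mid (a point): Middle of the job tray, 16 mm above the bench, level with the tops of its two rubber ribs. Tray of sheet aluminium, open, 236 x 126 mm, 28 mm high, walls 4 mm, fixed; x along it, z up. The ribs run across it at x = -50 and +50 mm, 10 mm wide, 12 mm above the inside floor. A bar lying on both ribs has its middle 3 mm above this point.
- shell: Bystander: the cream plastic ankle brace shell that stands on its foot plate, 155 mm long, 94 mm wide, 210 mm high; origin at its underside.
- cone: Bystander: the grinding cone standing on its steel base, 52 mm across, 113 mm high; origin at its underside.
- glue: Bystander: the white bottle, 56 mm across, 150 mm high; origin at its underside.
- jar: Bystander: the clear jar with a steel cap, 60 mm across, 70 mm high; origin at its underside.
- driver: Bystander: the screwdriver lying on the bench, about 200 mm long along its x; origin at its underside.
- mallet: Bystander: the hammer lying on the bench, about 250 mm long along its x; origin at its underside.
- corkblock: Bystander: the cork block, 120 x 60 x 35 mm; origin at its underside.
- lid: The whole lid; origin under the middle of its panel, 72 mm to the rear of the batten's centre and 14 mm below it; same axes.
- bar: The whole side bar with its head; origin on its underside, 3 mm below bar_mid; same axes.
There are look-alikes about, which are no part of the job. Leave any blue look-alike of the lid alone.

How it is judged:
On the way, in this order (a step that is already met when the one before it is completed fails the run):
1. the lid has slid out of its grooves (116 mm or more towards the front) (x of lid_batten in the frame of case below -0.19 m), for 0.05 s.
2. the lid lies flat on the bench, batten up, released (height (world z) of lid_batten below 0.019 m and angle between lid_batten's own z axis and vertical below 0.08 rad and linear speed of lid below 0.02 m/s and contact force between the fingers and lid below 0.1 N), for 0.2 s.
3. the side bar is lifted clear of the case, held near its balance point (2 to 48 mm from its middle, towards the head) (height (world z) of bar_mid above 0.075 m and x of the grasp point in the frame of bar_mid between -0.048 and -0.002 m), for 0.1 s.
At the end, for the whole second after the job is handed in: Lid flat on the bench, batten up (batten centre under 19 mm high, tilt under 0.08 rad). Side bar flat on both tray ribs, upright (middle within 30 mm along, 40 mm across of the tray centre, -2 to 7 mm over the rib tops, tilt under 0.06 rad). Both released and at rest (all of step 2 and linear speed of bar below 0.02 m/s and contact force between the fingers and bar below 0.1 N and z of bar_mid in the frame of tray_mid between -0.002 and 0.007 m and x of bar_mid in the frame of tray_mid between -0.03 and 0.03 m and y of bar_mid in the frame of tray_mid between -0.04 and 0.04 m and angle between bar_mid's own z axis and vertical below 0.06 rad); the robot touches nothing.
It fails at once if the side bar tips more than 14 degrees (0.25 rad) from level (angle between bar_mid's own z axis and vertical above 0.25 rad).
It fails at once if the side bar or the lid is dropped (falls freely faster than 0.5 m/s, as from 13 mm) ((linear speed of bar above 0.5 m/s and contact force between the fingers and bar below 0.05 N) or (linear speed of lid above 0.5 m/s and contact force between the fingers and lid below 0.05 N)).
It fails at once if one of the other things on the bench is moved by more than 30 mm (distance of any of shell, cone, glue, jar, driver, mallet, corkblock from where it was at the start of the episode above 0.03 m).
It also fails if it takes over 64 s, if anything falls off the work surface, if the arm or the gripper's body presses on something with over 40 N, if the wrist force passes 120 N, or if a joint passes its speed limit or range.

### The arm

A 6-joint arm with a two-finger parallel gripper is mounted at the origin on the work surface. World frame = base frame: x ahead of the robot, y to its left, z up, the work surface at z = 0. Lengths are in m, angles in rad, forces in N, time in s.
With the tool pointing down it reaches from about 0.35 to 0.975 m from the base axis. Payload 4.9 kg.
Tool frame: the origin (TCP) lies midway between the tips of the shut fingers; the grasp point (between the pads) lies 19 mm behind it (manip.pinch_z is the x of the grasp point in the tool frame, in m); x points along the fingers, y is the direction in which the jaws open and shut, and the axes are right-handed (so a half turn about x gives the same grasp; the last joint's range is limited). The gripper opens to 85 mm and grips with 20 to 120 N. Pads are 22 mm wide; open, the fingers measure 114 mm over their backs; the gripper's body (76 mm by 85 mm) begins 54 mm behind the grasp point. The pads swing forward as they close: fully open they stand 13 mm farther back than shut.
Start: joints at [-1.237, 0.053, 1.613, -0, 1.476, -0.119], TCP at [0.273, -0.562, 0.231] pointing down, gripper open.
Joint ranges: [-3.01, 3.01], [-1.01, 2.22], [0.06, 2.58], [-1.02, 4.17], [0.09, 2.62], [-3.14, 3.14]. Speed limits (rad/s): [2.57, 2.57, 3.14, 3.14, 3.14, 3.14].

### API

Orientations are given as a unit quaternion [w, x, y, z].
In Python, from plant import sensors, cams, workorder, manip gives the robot as it stands.
- The arm moves only by the tool drive_tool, never from a script. Its argument "series" is a list of rows, each an object of numbers: "x", "y", "z": the shift along the tool's x, y, z in units of 25 mm (1.0 is 25 mm); "ax", "ay", "az": the turn, a rotation vector about the tool's x, y, z in units of 5 degrees (1.0 is 5 degrees). A call has 1 to 5 rows; each row is the pose to reach, as a shift and turn from the pose commanded when the call began, along the tool's axes at that moment; what a row does not reach only later rows make up. A row lasts 1/12 s, in which the tool goes at most 41.7 mm and 7.16 degrees, less where a joint would pass 70% of its speed; a pose out of reach is approached as far as the arm can. A call with a gripper value outside its range is refused whole. "hand" is the opening, from 0 (shut) to 1 (fully open), set as the call begins (left out, the last holds). The fingers move at their own pace and stop on an object; the grip force is fixed at half the most. Time passes only in rows, so rows that repeat a pose let the fingers close. It gives the time, the measured TCP pose, the force and the opening at its end, in the units of the state.
- sensors.state(): the state, without advancing time (a new reading comes with each control period).
- cams.grab_frame(name): name is "side" or "top"; returns a dict with "img" (480x640x3 uint8, blue, green, red), "camera_matrix" (3x3 intrinsics, pixels), "cam_to_world" (4x4, takes a point from camera to world coordinates). Camera axes: x right, y down, z forward; pixel columns grow to the right and rows downward; lengths in m; the calibration is good to about 2 mm. A picture is of the moment at which its call begins. There is no depth.
- workorder.job_done(): hands the job in, once; it reports no verdict.
The state is a dict: "time": time; "joint_pos": joint angles; "joint_vel": joint speeds; "joint_efforts": joint torques, N m; "tool_pos": TCP position; "tool_rot": TCP orientation; "contact_force": force on the tool from outside, world axes, zero at the start; "ft_torque": the same for the moment, N m; "gripper_width": opening from 0.0 (shut) to 1.0 (fully open).
Only numpy, scipy, OpenCV 4.12 (cv2) and the standard library are available. Lean on these libraries where they do the work, as an engineer would, in place of code of your own. Each camera call takes 0.05 s, during which the arm holds its last target.

## Working session

There is one attempt and no reset: what is moved stays moved. The work goes in short steps, Python scripts to look and compute and a tool call to move; the robot and the scene stay as the last step left them, time stands still between calls to the robot, and variables do not carry over. Pictures are saved under pics/ and viewed, and the job is handed in when it is done.

Besides the shell and the picture viewer there is one more tool, called after "Emit:" as name([rows], argument=value, ...), one row to a line, values as JSON. drive_tool: Moves the arm, as the interface text tells. Its arguments: {"type":"object","properties":{"series":{"type":"array","items":{"type":"object","properties":{"x":{"type":"number"},"y":{"type":"number"},"z":{"type":"number"},"ax":{"type":"number"},"ay":{"type":"number"},"az":{"type":"number"}}}},"hand":{"type":"number"}},"required":["series"]}

```bash
mkdir -p pics; ls
cat > h.py <<'E'
import numpy as np,cv2
from scipy.spatial.transform import Rotation as R
from plant import sensors,cams,workorder,manip
def grab(n,name=None):
    f=cams.grab_frame(n)
    if name: cv2.imwrite('pics/'+name,f['img'])
    return f
def ray(f,u,v):
    K=np.array(f['camera_matrix']);T=np.array(f['cam_to_world'])
    d=T[:3,:3]@np.linalg.inv(K)@np.array([u,v,1.]);return T[:3,3],d
def onz(f,u,v,z):
    o,d=ray(f,u,v);return o+d*(z-o[2])/d[2]
def proj(f,p):
    K=np.array(f['camera_matrix']);T=np.linalg.inv(np.array(f['cam_to_world']))
    c=T[:3,:3]@np.array(p)+T[:3,3];q=K@c;return q[:2]/q[2]
E
python3 - <<'E'
from h import *
for n in('top','side'):
    f=grab(n,n+'0.png');np.savez('/tmp/'+n+'0.npz',**f)
    print(n,np.round(f['camera_matrix'],1).tolist(),np.round(f['cam_to_world'],3).tolist())
s=sensors.state();print(s['time'],s['tool_pos'],s['tool_rot'],s['gripper_width'],s['contact_force'],manip.pinch_z)
print(np.round(R.from_quat(np.roll(s['tool_rot'],-1)).as_matrix(),3))
E
```

```text
pics
top [[624.8, 0.0, 320.7], [0.0, 624.8, 245.2], [0.0, 0.0, 1.0]] [[0.003, -0.985, 0.174, 0.312], [-1.0, -0.0, 0.013, -0.014], [-0.012, -0.174, -0.985, 1.302], [0.0, 0.0, 0.0, 1.0]]
side [[559.0, 0.0, 313.5], [0.0, 559.0, 255.5], [0.0, 0.0, 1.0]] [[0.967, 0.179, -0.182, 0.78], [0.255, -0.631, 0.732, -1.019], [0.016, -0.755, -0.656, 0.968], [0.0, 0.0, 0.0, 1.0]]
0.1 [ 0.27323381 -0.56148509  0.23017039] [-0.15806743 -0.68899403 -0.1593705   0.68913203] 0.9976977551774089 [-0.16505874  0.30877093  0.4456508 ] -0.0187
[[-0.001  0.437 -0.899]
 [ 0.002 -0.899 -0.437]
 [-1.    -0.002 -0.   ]]
```

View pics/top0.png

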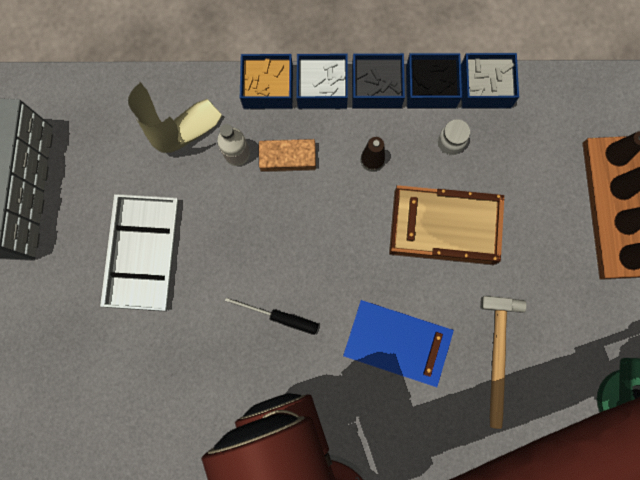

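View pics/side0.png

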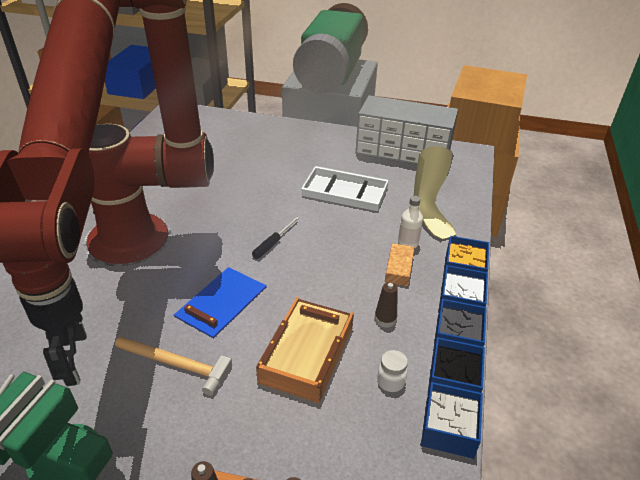

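The top view shows the case at about (447,225), with its batten at (412,218) so its front points left in the image (+y). The tray is at (140,252). There are two lid candidates: the plywood one in the case with its batten at (412,218), and a blue panel at (398,343). The plywood one in the case grooves is the one meant; the blue one is the look-alike. Next I enlarge the case.

Run:
```python
from h import *
t=cv2.imread('pics/top0.png');s=cv2.imread('pics/side0.png')
a=cv2.resize(t[170:280,375:520],None,fx=5,fy=5,interpolation=cv2.INTER_CUBIC)
b=cv2.resize(s[285:410,245:365],None,fx=4.5,fy=4.5,interpolation=cv2.INTER_CUBIC)
c=cv2.resize(t[185:320,90:190],None,fx=4,fy=4,interpolation=cv2.INTER_CUBIC)
cv2.imwrite('pics/c1.png',a);cv2.imwrite('pics/c2.png',b);cv2.imwrite('pics/c3.png',c)
```

```text
(no output)
```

View pics/c1.png

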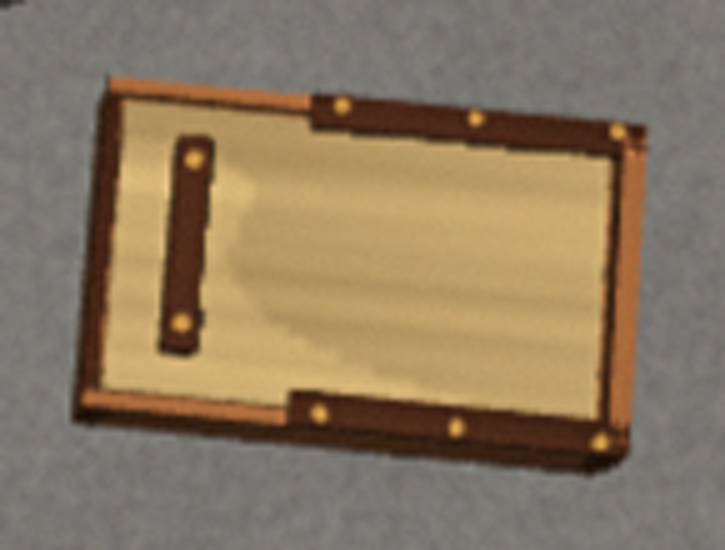

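View pics/c2.png

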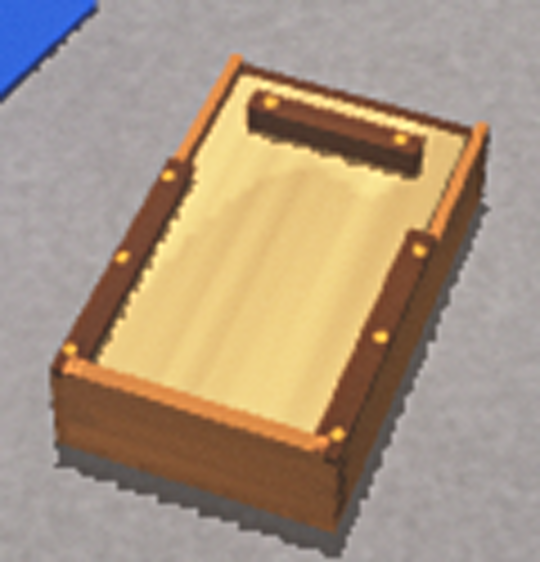

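View pics/c3.png

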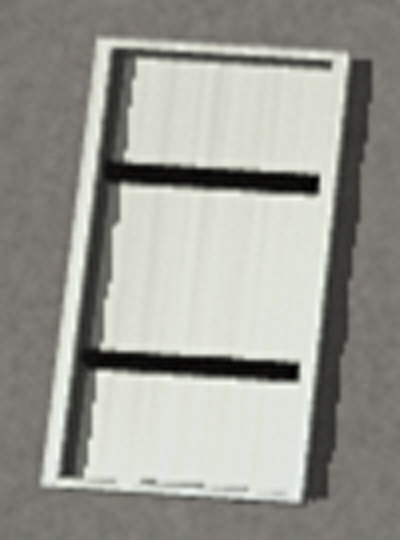

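```bash
cat > m1.py <<'E'
from h import *
t=dict(np.load('/tmp/top0.npz'));s=dict(np.load('/tmp/side0.npz'))
def ct(X,Y):return (X+.5)/5-.5+375,(Y+.5)/5-.5+170
def cs(X,Y):return (X+.5)/4.5-.5+245,(Y+.5)/4.5-.5+285
def cr(X,Y):return (X+.5)/4-.5+90,(Y+.5)/4-.5+185
def tri(a,b):
    o1,d1=ray(t,*a);o2,d2=ray(s,*b)
    l=np.linalg.lstsq(np.c_[d1,-d2],o2-o1,rcond=None)[0]
    p,q=o1+d1*l[0],o2+d2*l[1];return (p+q)/2,np.linalg.norm(p-q)
for n,a,b,z in [('scr+x',(195,158),(400,140),.062),('scr-x',(181,322),(271,102),.062),
 ('stripA f',(342,105),(419,250),.056),('stripA m',(476,119),(380,337),.056),('stripA r',(619,132),(337,435),.056),
 ('stripB f',(320,413),(168,176),.056),('stripB m',(457,427),(122,257),.056),('stripB r',(601,441),(70,350),.056)]:
    p,e=tri(ct(*a),cs(*b));print(n,np.round(p*1e3,1),round(e*1e3,1),np.round(onz(t,*ct(*a),z)*1e3,1),np.round(onz(s,*cs(*b),z)*1e3,1))
print('tray corners z=28')
for c in [(98,39),(349,52),(303,502),(42,486)]:print(np.round(onz(t,*cr(*c),.028)*1e3,1))
print('ribs z16')
for c in [(108,171),(319,184),(84,357),(299,372)]:print(np.round(onz(t,*cr(*c),.016)*1e3,1))
E
python3 m1.py
```

```text
scr+x [ 622.1 -187.5   58.8] 2.2 [ 622.3 -186.7   62. ] [ 621.7 -191.    62. ]
scr-x [ 554.1 -180.2   58.9] 1.6 [ 554.2 -179.5   62. ] [ 554.1 -183.4   62. ]
stripA f [ 645.8 -249.    53.6] 1.9 [ 646.1 -248.2   56. ] [ 645.3 -251.6   56. ]
stripA m [ 640.1 -303.8   53.1] 1.8 [ 640.2 -302.8   56. ] [ 639.7 -306.5   56. ]
stripA r [ 634.5 -362.    53.5] 1.6 [ 634.6 -361.    56. ] [ 634.2 -364.1   56. ]
stripB f [ 517.7 -236.2   53.3] 1.6 [ 518.  -235.4   56. ] [ 517.8 -238.8   56. ]
stripB m [ 512.  -291.    53.8] 1.4 [ 512.3 -290.3   56. ] [ 512.1 -293.1   56. ]
stripB r [ 506.3 -348.9   53.3] 1.8 [ 506.7 -347.8   56. ] [ 506.3 -351.2   56. ]
tray corners z=28
[645.9 438.9  28. ]
[638.8 305.8  28. ]
[402.6 319.2  28. ]
[410.5 453.5  28. ]
ribs z16
[577.3 433.6  16. ]
[570.3 321.6  16. ]
[478.5 440.2  16. ]
[470.7 327.6  16. ]
```

```bash
cat >> h.py <<'E'
CX=np.array([-.0995,-.995,0]);CX/=np.linalg.norm(CX)
CY=np.cross([0,0,1],CX); CC=np.array([.581,-.2565,0])
def st():
    s=sensors.state();q=s['tool_rot'];return s,np.array(s['tool_pos']),R.from_quat([q[1],q[2],q[3],q[0]])
def toolR(yax,xax=(0,0,-1)):
    x=np.array(xax,float);x/=np.linalg.norm(x);y=np.array(yax,float);y-=x*(x@y);y/=np.linalg.norm(y)
    return R.from_matrix(np.c_[x,y,np.cross(x,y)])
def rel(p,Rt):
    s,p0,R0=st();d=R0.inv().apply(np.array(p)-p0)/.025;a=(R0.inv()*Rt).as_rotvec()/np.deg2rad(5)
    print('t',round(s['time'],2),'pos',np.round(p0*1e3,1),'F',np.round(s['contact_force'],1),'w',round(s['gripper_width'],3))
    print('shift',np.round(d,2),'turn',np.round(a,3),'rows>=',round(max(np.linalg.norm(d)*25/41.7,np.linalg.norm(a)*5/7.16),1))
E
python3 - <<'E'
from h import *
rel([.588,-.185,.13],toolR(CX))
f=dict(np.load('/tmp/top0.npz'))
for n,u,v in[('cork',258,170),('cork',317,170),('drv',226,299),('drv',318,332),('blue',361,300)]:print(n,np.round(onz(f,u,v,.0)[:2],3))
E
```

```text
t 0.1 pos [ 273.2 -561.5  230.2] F [-0.2  0.3  0.4] w 0.998
shift [  4.03  -8.03 -17.91] turn [6.331e+00 3.000e-03 2.100e-02] rows>= 12.0
cork [0.707 0.139]
cork [0.707 0.012]
drv [0.428 0.201]
drv [0.36  0.008]
blue [ 0.426 -0.081]
```

Emit:
drive_tool([
  {"x": 0.1,"y": -0.5,"z": -1.2,"ax": 1},
  {"x": 0.2,"y": -1.1,"z": -2.5,"ax": 2.2},
  {"x": 0.3,"y": -1.7,"z": -3.8,"ax": 3.5},
  {"x": 0.4,"y": -2.3,"z": -5.1,"ax": 4.8},
  {"x": 0.5,"y": -2.9,"z": -6.4,"ax": 6.3},
], hand=0.4)

```text
schema error: expected keys x, y, z, ax, ay, az
```

Run:
```python
from h import *
rel([.588,-.185,.13],toolR(CX))
```

```text
t 0.1 pos [ 273.2 -561.5  230.2] F [-0.2  0.3  0.4] w 0.998
shift [  4.03  -8.03 -17.91] turn [6.331e+00 3.000e-03 2.100e-02] rows>= 12.0
```

Emit:
drive_tool([
  {"x": 0.1,"y": -0.5,"z": -1.2,"ax": 1,"ay": 0,"az": 0},
  {"x": 0.2,"y": -1.1,"z": -2.5,"ax": 2.2,"ay": 0,"az": 0},
  {"x": 0.3,"y": -1.7,"z": -3.8,"ax": 3.5,"ay": 0,"az": 0},
  {"x": 0.4,"y": -2.3,"z": -5.1,"ax": 4.8,"ay": 0,"az": 0},
  {"x": 0.5,"y": -2.9,"z": -6.4,"ax": 6.3,"ay": 0,"az": 0},
], hand=0.4)

```text
time: 0.52
tool_pos: [0.386, -0.4254, 0.2181]
tool_rot: [0.034, -0.706, 0.034, 0.706]
contact_force: [0.5, 0.6, 0.5]
gripper_width: 0.404
```

Run:
```python
from h import *
rel([.588,-.185,.13],toolR(CX))
```

```text
t 0.52 pos [ 386.  -425.4  218.1] F [0.5 0.6 0.5] w 0.404
shift [  3.53 -10.35  -7.12] turn [0.036 0.006 0.009] rows>= 7.8
```

Emit:
drive_tool([
  {"x": 0.2,"y": -1.2,"z": -0.8,"ax": 0,"ay": 0,"az": 0},
  {"x": 0.5,"y": -2.5,"z": -1.7,"ax": 0,"ay": 0,"az": 0},
  {"x": 0.9,"y": -3.8,"z": -2.6,"ax": 0,"ay": 0,"az": 0},
  {"x": 1.3,"y": -5.1,"z": -3.5,"ax": 0,"ay": 0,"az": 0},
  {"x": 1.7,"y": -6.4,"z": -4.4,"ax": 0,"ay": 0,"az": 0},
])

```text
time: 0.93
tool_pos: [0.5101, -0.2757, 0.1755]
tool_rot: [0.032, -0.706, 0.032, 0.706]
contact_force: [0.3, -0.9, 0.7]
gripper_width: 0.398
```

Emit:
drive_tool([
  {"x": 0.5,"y": -1.2,"z": -0.8,"ax": 0,"ay": 0,"az": 0},
  {"x": 1,"y": -2.4,"z": -1.6,"ax": 0,"ay": 0,"az": 0},
  {"x": 1.5,"y": -3.4,"z": -2.3,"ax": 0,"ay": 0,"az": 0},
  {"x": 1.8,"y": -3.95,"z": -2.7,"ax": 0,"ay": 0,"az": 0},
  {"x": 1.8,"y": -3.95,"z": -2.7,"ax": 0,"ay": 0,"az": 0},
])

```text
time: 1.35
tool_pos: [0.5856, -0.1816, 0.1282]
tool_rot: [0.031, -0.705, 0.029, 0.708]
contact_force: [-1.1, -0.3, -0.2]
gripper_width: 0.399
```

Run:
```python
from h import *
f=grab('top','t1.png');g=grab('side','s1.png')
rel([.588,-.185,.07],toolR(CX))
a=cv2.resize(f['img'][150:290,340:500],None,fx=4,fy=4,interpolation=cv2.INTER_CUBIC)
b=cv2.resize(g['img'][230:380,240:390],None,fx=4,fy=4,interpolation=cv2.INTER_CUBIC)[:560]
cv2.imwrite('pics/t1c.png',a);cv2.imwrite('pics/s1c.png',b)
s,p,_=st();print(proj(g,p),proj(f,p))
```

```text
t 1.45 pos [ 585.1 -184.7  130.4] F [-0.9 -0.   0. ] w 0.401
shift [ 2.41  0.   -0.12] turn [0.124 0.023 0.002] rows>= 1.4
[318.81387972 288.38375998] [417.79893102 211.35372752]
```

View pics/s1c.png

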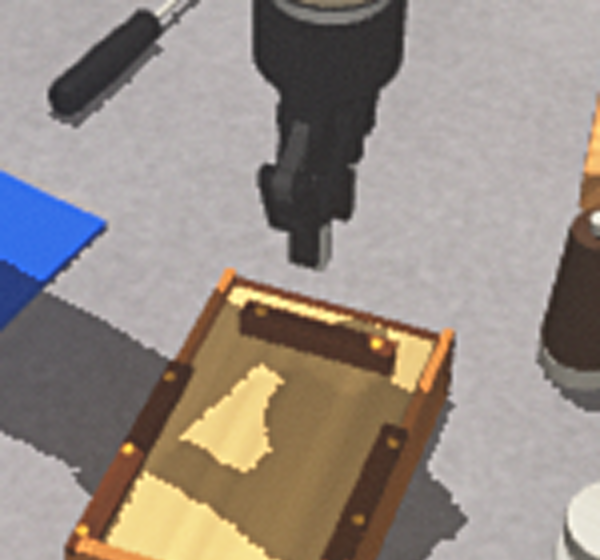

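View pics/t1c.png

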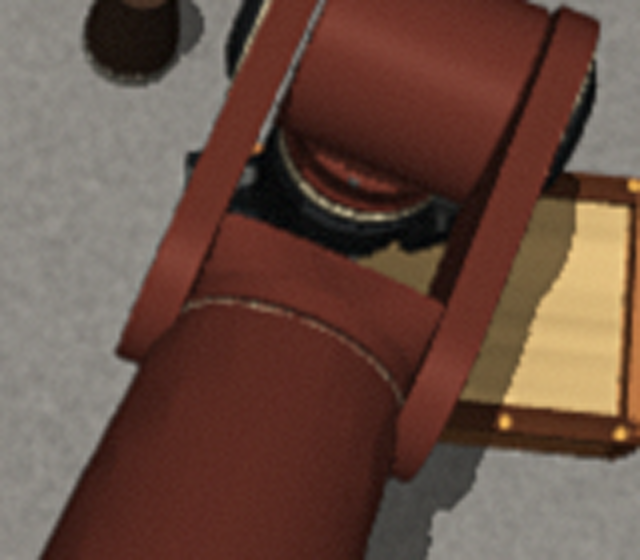

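Emit:
drive_tool([
  {"x": 0.6,"y": 0,"z": -0.1,"ax": 0.1,"ay": 0,"az": 0},
  {"x": 1.2,"y": 0,"z": -0.1,"ax": 0.1,"ay": 0,"az": 0},
  {"x": 1.8,"y": 0,"z": -0.1,"ax": 0.1,"ay": 0,"az": 0},
  {"x": 2.4,"y": 0,"z": -0.1,"ax": 0.1,"ay": 0,"az": 0},
  {"x": 2.4,"y": 0,"z": -0.1,"ax": 0.1,"ay": 0,"az": 0},
])

```text
time: 1.87
tool_pos: [0.5851, -0.1858, 0.0672]
tool_rot: [0.037, -0.704, 0.035, 0.708]
contact_force: [0.2, -0.1, -0.7]
gripper_width: 0.399
```

Run:
```python
from h import *
g=grab('side','s2.png')
rel([.588,-.185,.049],toolR(CX))
b=cv2.resize(g['img'][250:370,250:380],None,fx=5,fy=5,interpolation=cv2.INTER_CUBIC)
cv2.imwrite('pics/s2c.png',b)
s,p,_=st();
for k in(0,.017,-.017):print((proj(g,p+CX*k)-[250,250])*5)
```

```text
t 1.92 pos [ 586. -186.   69.] F [ 0.7 -1.   0.3] w 0.398
shift [ 0.8  -0.05 -0.08] turn [-0.015  0.046  0.014] rows>= 0.5
[342.23596095 293.72117584]
[328.88410342 320.06499883]
[355.32920554 267.88760795]
```

View pics/s2c.png

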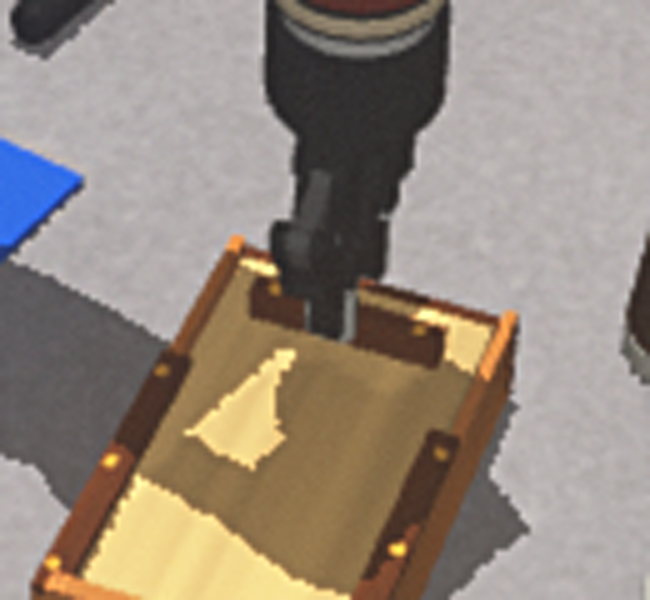

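Emit:
drive_tool([
  {"x": 0.4,"y": 0,"z": -0.1,"ax": 0,"ay": 0,"az": 0},
  {"x": 0.8,"y": 0,"z": -0.1,"ax": 0,"ay": 0,"az": 0},
  {"x": 0.8,"y": 0,"z": -0.1,"ax": 0,"ay": 0,"az": 0},
])

```text
time: 2.17
tool_pos: [0.5895, -0.1857, 0.0495]
tool_rot: [0.036, -0.705, 0.035, 0.707]
contact_force: [-0.6, -0.5, -0.8]
gripper_width: 0.398
```

Emit:
drive_tool([
  {"x": 0,"y": 0,"z": 0,"ax": 0,"ay": 0,"az": 0},
  {"x": 0,"y": 0,"z": 0,"ax": 0,"ay": 0,"az": 0},
  {"x": 0,"y": 0,"z": 0,"ax": 0,"ay": 0,"az": 0},
  {"x": 0,"y": 0,"z": 0,"ax": 0,"ay": 0,"az": 0},
  {"x": 0,"y": 0,"z": 0,"ax": 0,"ay": 0,"az": 0},
], hand=0)

```text
time: 2.58
tool_pos: [0.5907, -0.1858, 0.0517]
tool_rot: [-0.035, 0.706, -0.035, -0.706]
contact_force: [-0.7, -0.1, -0.7]
gripper_width: 0.143
```

Run:
```python
from h import *
g=grab('side','s3.png')
rel([.588,-.186,.048],toolR(CX))
b=cv2.resize(g['img'][250:370,250:380],None,fx=5,fy=5,interpolation=cv2.INTER_CUBIC)
cv2.imwrite('pics/s3c.png',b)
```

```text
t 2.63 pos [ 590.7 -185.8   51.7] F [ 0.3  0.7 -0.5] w 0.14
shift [0.15 0.02 0.11] turn [ 0.01  -0.007 -0.003] rows>= 0.1
```

View pics/s3c.png

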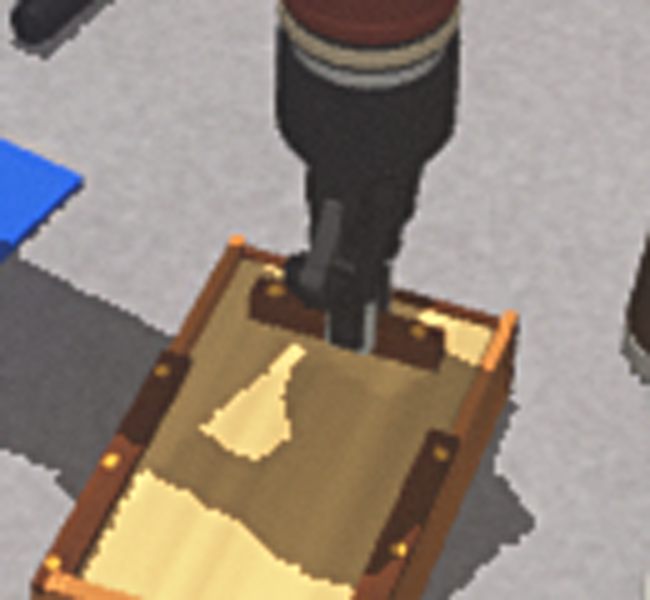

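Emit:
drive_tool([
  {"x": -0.07,"y": 0,"z": 0,"ax": 0,"ay": 0,"az": -0.12},
  {"x": -0.14,"y": 0.01,"z": 0,"ax": 0,"ay": 0,"az": -0.24},
  {"x": -0.21,"y": 0.01,"z": 0,"ax": 0,"ay": 0,"az": -0.36},
  {"x": -0.21,"y": 0.01,"z": 0,"ax": 0,"ay": 0,"az": -0.36},
], hand=0)

```text
time: 2.97
tool_pos: [0.5908, -0.1866, 0.0572]
tool_rot: [-0.046, 0.707, -0.024, -0.705]
contact_force: [0.9, -0.0, 0.1]
gripper_width: 0.14
```

Run:
```python
from h import *
g=grab('side','s4.png')
rel([.588,-.186,.055],toolR(CX))
b=cv2.resize(g['img'][250:370,250:380],None,fx=5,fy=5,interpolation=cv2.INTER_CUBIC)
cv2.imwrite('pics/s4c.png',b)
```

```text
t 3.02 pos [ 590.7 -186.5   57. ] F [ 0.6  0.8 -0.6] w 0.144
shift [ 0.08 -0.01  0.11] turn [ 0.001 -0.007  0.359] rows>= 0.3
```

View pics/s4c.png

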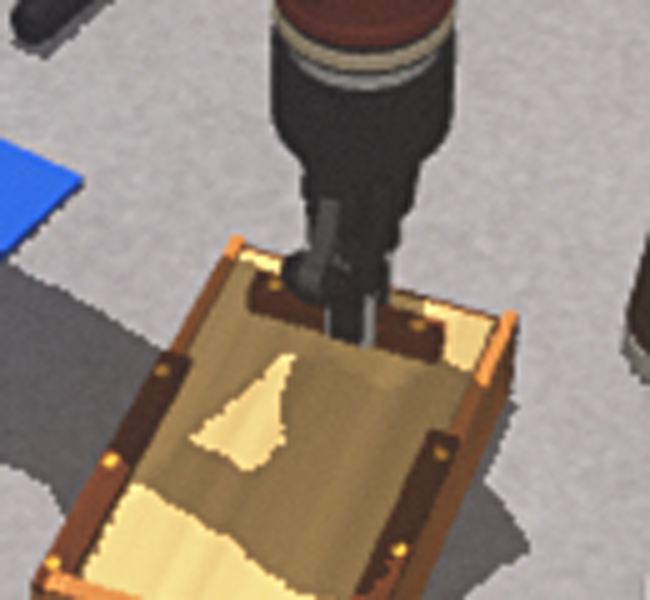

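Emit:
drive_tool([
  {"x": 0,"y": -0.1,"z": 0,"ax": 0,"ay": 0,"az": 0},
  {"x": 0,"y": -0.25,"z": 0,"ax": 0,"ay": 0,"az": 0},
  {"x": 0,"y": -0.4,"z": 0,"ax": 0,"ay": 0,"az": 0},
  {"x": 0,"y": -0.6,"z": 0,"ax": 0,"ay": 0,"az": 0},
  {"x": 0,"y": -0.8,"z": 0,"ax": 0,"ay": 0,"az": 0},
], hand=0)

```text
time: 3.43
tool_pos: [0.5924, -0.1654, 0.0571]
tool_rot: [-0.046, 0.707, -0.024, -0.706]
contact_force: [1.0, -0.3, -1.4]
gripper_width: 0.143
```

Run:
```python
from h import *
g=grab('side','s5.png')
rel([.588,-.186,.055],toolR(CX))
b=cv2.resize(g['img'][250:370,250:380],None,fx=5,fy=5,interpolation=cv2.INTER_CUBIC)
cv2.imwrite('pics/s5c.png',b)
```

```text
t 3.48 pos [ 592.5 -164.5   57.1] F [0.1 0.2 0.6] w 0.137
shift [0.05 0.88 0.09] turn [0.017 0.005 0.371] rows>= 0.5
```

View pics/s5c.png

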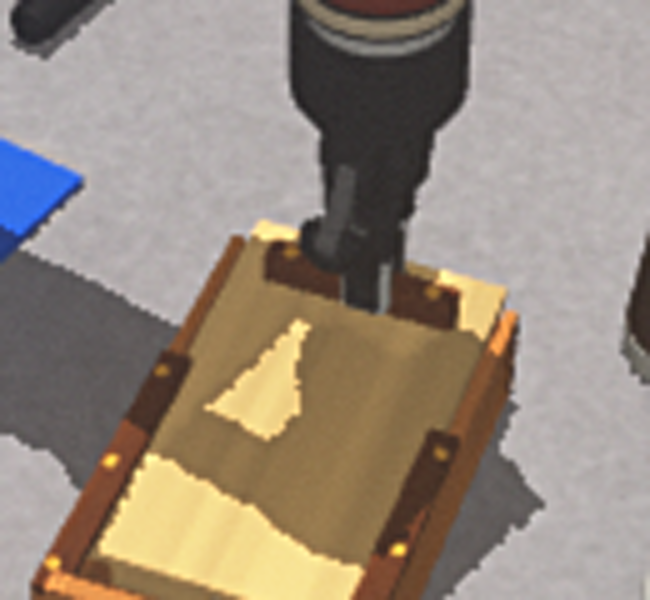

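Emit:
drive_tool([
  {"x": 0,"y": -0.4,"z": 0,"ax": 0,"ay": 0,"az": 0},
  {"x": 0,"y": -0.8,"z": 0,"ax": 0,"ay": 0,"az": 0},
  {"x": 0,"y": -1.2,"z": 0,"ax": 0,"ay": 0,"az": 0},
  {"x": 0,"y": -1.6,"z": 0,"ax": 0,"ay": 0,"az": 0},
  {"x": 0,"y": -2,"z": 0,"ax": 0,"ay": 0,"az": 0},
], hand=0)

```text
time: 3.9
tool_pos: [0.5974, -0.115, 0.0587]
tool_rot: [-0.046, 0.707, -0.024, -0.706]
contact_force: [-0.9, 0.0, -0.7]
gripper_width: 0.14
```

Emit:
drive_tool([
  {"x": 0,"y": -0.4,"z": 0,"ax": 0,"ay": 0,"az": 0},
  {"x": 0,"y": -0.9,"z": 0,"ax": 0,"ay": 0,"az": 0},
  {"x": 0,"y": -1.4,"z": 0,"ax": 0,"ay": 0,"az": 0},
  {"x": 0,"y": -2,"z": 0,"ax": 0,"ay": 0,"az": 0},
  {"x": 0,"y": -2.6,"z": 0,"ax": 0,"ay": 0,"az": 0},
], hand=0)

```text
time: 4.32
tool_pos: [0.6039, -0.0503, 0.0609]
tool_rot: [-0.046, 0.707, -0.024, -0.706]
contact_force: [0.7, -0.8, -0.6]
gripper_width: 0.139
```

Run:
```python
from h import *
g=grab('side','s6.png')
rel([.588,-.186,.055],toolR(CX))
b=cv2.resize(g['img'][210:370,250:400],None,fx=3.5,fy=3.5,interpolation=cv2.INTER_CUBIC)
cv2.imwrite('pics/s6c.png',b)
```

```text
t 4.37 pos [604.  -47.7  60.9] F [ 0.1  2.6 -1.3] w 0.139
shift [0.05 5.57 0.1 ] turn [0.026 0.001 0.385] rows>= 3.3
```

View pics/s6c.png

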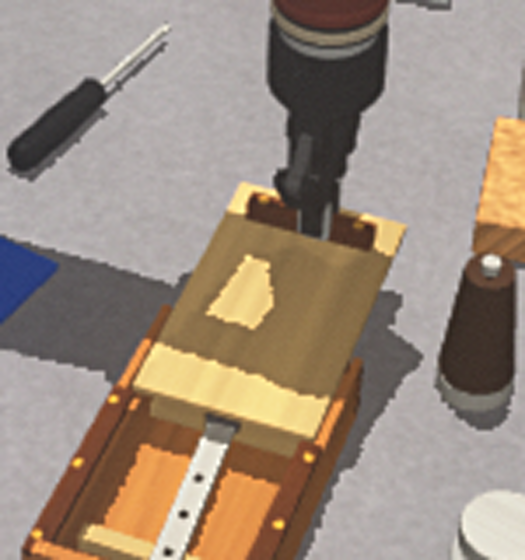

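Run:
```python
from h import *
rel([.604,-.048,.1],toolR(CX))
rel([.572,.076,.1],toolR(CX))
```

```text
t 4.37 pos [604.  -47.7  60.9] F [ 0.1  2.6 -1.3] w 0.139
shift [-1.56 -0.04  0.  ] turn [0.026 0.001 0.385] rows>= 0.9
t 4.37 pos [604.  -47.7  60.9] F [ 0.1  2.6 -1.3] w 0.139
shift [-1.4  -4.85  1.76] turn [0.026 0.001 0.385] rows>= 3.2
```

Emit:
drive_tool([
  {"x": -0.3,"y": 0,"z": 0,"ax": 0,"ay": 0,"az": 0},
  {"x": -0.7,"y": 0,"z": 0,"ax": 0,"ay": 0,"az": 0.1},
  {"x": -1.1,"y": 0,"z": 0,"ax": 0,"ay": 0,"az": 0.25},
  {"x": -1.5,"y": 0,"z": 0,"ax": 0,"ay": 0,"az": 0.37},
  {"x": -1.5,"y": 0,"z": 0,"ax": 0,"ay": 0,"az": 0.37},
], hand=0)

```text
time: 4.78
tool_pos: [0.606, -0.0536, 0.1024]
tool_rot: [-0.034, 0.708, -0.036, -0.704]
contact_force: [1.6, 0.4, 0.4]
gripper_width: 0.136
```

Run:
```python
from h import *
rel([.572,.076,.1],toolR(CX))
```

```text
t 4.78 pos [606.  -53.6 102.4] F [1.6 0.4 0.4] w 0.136
shift [ 0.07 -5.02  1.87] turn [ 0.005 -0.071 -0.025] rows>= 3.2
```

Emit:
drive_tool([
  {"x": 0,"y": -0.7,"z": 0.3,"ax": 0,"ay": 0,"az": 0},
  {"x": 0,"y": -1.6,"z": 0.6,"ax": 0,"ay": 0,"az": 0},
  {"x": 0,"y": -2.6,"z": 1.0,"ax": 0,"ay": 0,"az": 0},
  {"x": 0,"y": -3.6,"z": 1.4,"ax": 0,"ay": 0,"az": 0},
  {"x": 0,"y": -4.4,"z": 1.7,"ax": 0,"ay": 0,"az": 0},
], hand=0)

```text
time: 5.2
tool_pos: [0.5718, 0.0618, 0.0985]
tool_rot: [-0.035, 0.706, -0.035, -0.706]
contact_force: [-0.2, -0.5, -1.4]
gripper_width: 0.142
```

Emit:
drive_tool([
  {"x": 0.3,"y": -0.3,"z": 0.1,"ax": 0,"ay": 0,"az": 0},
  {"x": 0.8,"y": -0.5,"z": 0.2,"ax": 0,"ay": 0,"az": 0},
  {"x": 1.4,"y": -0.6,"z": 0.2,"ax": 0,"ay": 0,"az": 0},
  {"x": 1.9,"y": -0.6,"z": 0.2,"ax": 0,"ay": 0,"az": 0},
  {"x": 2.2,"y": -0.6,"z": 0.2,"ax": 0,"ay": 0,"az": 0},
], hand=0)

```text
time: 5.62
tool_pos: [0.5674, 0.0753, 0.0403]
tool_rot: [0.035, -0.705, 0.036, 0.708]
contact_force: [-0.3, -0.2, -1.4]
gripper_width: 0.139
```

Run:
```python
from h import *
g=grab('side','s7.png')
rel([.572,.076,.015],toolR(CX))
b=cv2.resize(g['img'][160:340,240:440],None,fx=3.2,fy=3.2,interpolation=cv2.INTER_CUBIC)
cv2.imwrite('pics/s7c.png',b)
```

```text
t 5.67 pos [566.6  75.2  39.2] F [-1.4 -0.4 -1.6] w 0.14
shift [ 0.97 -0.05 -0.22] turn [-0.004  0.063 -0.02 ] rows>= 0.6
```

View pics/s7c.png

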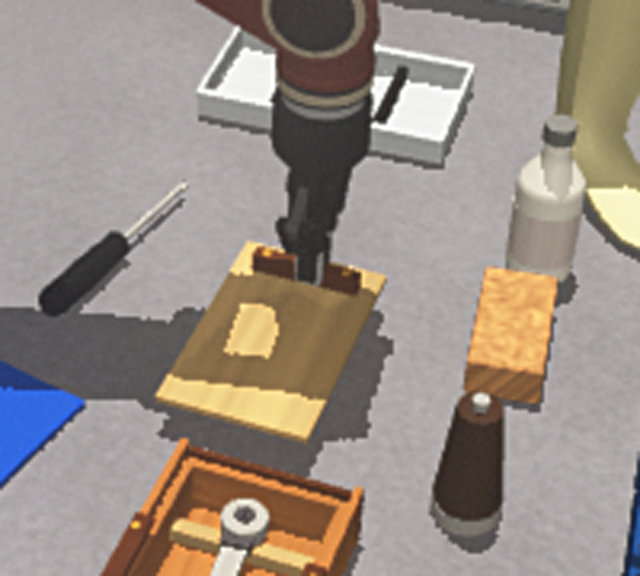

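Emit:
drive_tool([
  {"x": 0.3,"y": 0,"z": 0,"ax": 0,"ay": 0,"az": 0},
  {"x": 0.6,"y": 0,"z": 0,"ax": 0,"ay": 0,"az": 0},
  {"x": 0.8,"y": 0,"z": 0,"ax": 0,"ay": 0,"az": 0},
  {"x": 0.95,"y": 0,"z": 0,"ax": 0,"ay": 0,"az": 0},
  {"x": 0.95,"y": 0,"z": 0,"ax": 0,"ay": 0,"az": 0},
], hand=0)

```text
time: 6.08
tool_pos: [0.5683, 0.076, 0.0185]
tool_rot: [0.035, -0.706, 0.035, 0.707]
contact_force: [-0.5, 0.4, -1.6]
gripper_width: 0.139
```

Emit:
drive_tool([
  {"x": 0.04,"y": 0,"z": 0,"ax": 0,"ay": 0,"az": 0},
  {"x": 0.08,"y": 0,"z": 0,"ax": 0,"ay": 0,"az": 0},
  {"x": 0.08,"y": 0,"z": 0,"ax": 0,"ay": 0,"az": 0},
], hand=0)

```text
time: 6.33
tool_pos: [0.569, 0.0761, 0.0177]
tool_rot: [-0.035, 0.706, -0.035, -0.706]
contact_force: [0.0, -0.2, -1.1]
gripper_width: 0.141
```

Emit:
drive_tool([
  {"x": 0.04,"y": 0,"z": 0,"ax": 0,"ay": 0,"az": 0},
  {"x": 0.06,"y": 0,"z": 0,"ax": 0,"ay": 0,"az": 0},
  {"x": 0.06,"y": 0,"z": 0,"ax": 0,"ay": 0,"az": 0},
], hand=0)

```text
time: 6.58
tool_pos: [0.5688, 0.0761, 0.016]
tool_rot: [-0.035, 0.706, -0.035, -0.706]
contact_force: [-0.9, -1.4, -1.0]
gripper_width: 0.145
```

Emit:
drive_tool([
  {"x": 0.06,"y": 0,"z": 0,"ax": 0,"ay": 0,"az": 0},
  {"x": 0.12,"y": 0,"z": 0,"ax": 0,"ay": 0,"az": 0},
  {"x": 0.12,"y": 0,"z": 0,"ax": 0,"ay": 0,"az": 0},
], hand=0)

```text
time: 6.83
tool_pos: [0.5685, 0.0761, 0.0125]
tool_rot: [0.035, -0.706, 0.035, 0.706]
contact_force: [-0.2, 0.9, -1.5]
gripper_width: 0.14
```

Emit:
drive_tool([
  {"x": 0.04,"y": 0,"z": 0,"ax": 0,"ay": 0,"az": 0},
  {"x": 0.06,"y": 0,"z": 0,"ax": 0,"ay": 0,"az": 0},
  {"x": 0.06,"y": 0,"z": 0,"ax": 0,"ay": 0,"az": 0},
], hand=0)

```text
time: 7.08
tool_pos: [0.5689, 0.0761, 0.0116]
tool_rot: [0.035, -0.706, 0.035, 0.706]
contact_force: [-1.6, 0.1, -0.0]
gripper_width: 0.142
```

Run:
```python
from h import *
g=grab('side','s8.png')
rel([.568,.076,.0115],toolR(CX))
b=cv2.resize(g['img'][160:340,240:440],None,fx=3.2,fy=3.2,interpolation=cv2.INTER_CUBIC)
cv2.imwrite('pics/s8c.png',b)
```

```text
t 7.13 pos [568.9  76.1  11.7] F [-2.2 -0.1  1.2] w 0.141
shift [0.01 0.01 0.03] turn [ 0.007 -0.    -0.01 ] rows>= 0.0
```

View pics/s8c.png

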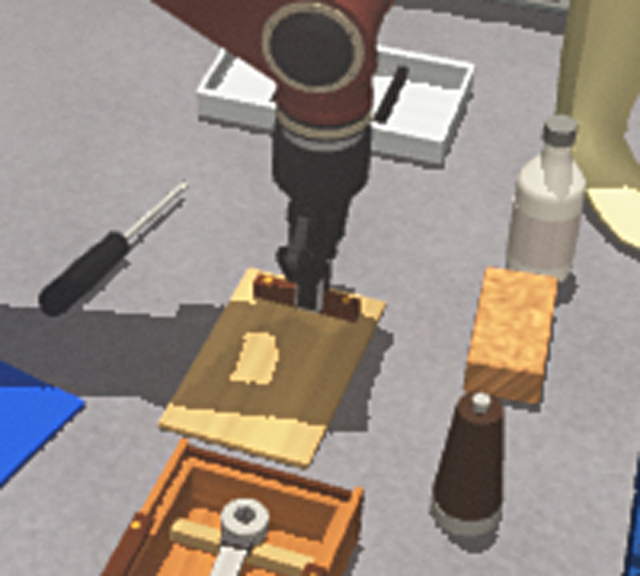

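Emit:
drive_tool([
  {"x": 0,"y": 0,"z": 0,"ax": 0,"ay": 0,"az": 0},
  {"x": 0,"y": 0,"z": 0,"ax": 0,"ay": 0,"az": 0},
  {"x": 0,"y": 0,"z": 0,"ax": 0,"ay": 0,"az": 0},
  {"x": 0,"y": 0,"z": 0,"ax": 0,"ay": 0,"az": 0},
], hand=0.4)

```text
time: 7.47
tool_pos: [0.5689, 0.0761, 0.0115]
tool_rot: [-0.035, 0.706, -0.035, -0.706]
contact_force: [-0.3, 0.3, -0.2]
gripper_width: 0.405
```

Emit:
drive_tool([
  {"x": -0.5,"y": 0,"z": 0,"ax": 0,"ay": 0,"az": 0},
  {"x": -1.3,"y": 0,"z": 0,"ax": 0,"ay": 0,"az": 0},
  {"x": -2.6,"y": 0,"z": 0,"ax": 0,"ay": 0,"az": 0},
  {"x": -4,"y": 0,"z": 0.5,"ax": 0,"ay": 0,"az": 0},
  {"x": -5,"y": 0,"z": 1.5,"ax": 0,"ay": 0,"az": 0},
])

```text
time: 7.88
tool_pos: [0.5341, 0.0796, 0.1412]
tool_rot: [-0.035, 0.708, -0.035, -0.704]
contact_force: [0.7, -0.2, 0.9]
gripper_width: 0.402
```

Emit:
drive_tool([
  {"x": 0,"y": 0,"z": 1.3,"ax": 0,"ay": 0,"az": 0},
  {"x": 0,"y": 0,"z": 2.7,"ax": 0,"ay": 0,"az": 0},
  {"x": 0,"y": 0,"z": 4,"ax": 0,"ay": 0,"az": 0},
])

```text
time: 8.13
tool_pos: [0.4311, 0.0899, 0.1381]
tool_rot: [-0.035, 0.707, -0.035, -0.705]
contact_force: [-0.3, -0.5, -0.4]
gripper_width: 0.401
```

Run:
```python
from h import *
f=grab('top','t9.png');g=grab('side','s9.png')
np.savez('/tmp/top9.npz',**f);np.savez('/tmp/side9.npz',**g)
rel([.568,.076,.0115],toolR(CX))
a=cv2.resize(f['img'][170:280,375:520],None,fx=5,fy=5,interpolation=cv2.INTER_CUBIC)
b=cv2.resize(g['img'][285:410,245:365],None,fx=4.5,fy=4.5,interpolation=cv2.INTER_CUBIC)
cv2.imwrite('pics/t9c.png',a);cv2.imwrite('pics/s9c.png',b)
```

```text
t 8.23 pos [427.8  90.3 135.7] F [-0.8 -0.7  0.4] w 0.406
shift [ 4.96  0.02 -5.65] turn [ 0.021  0.021 -0.01 ] rows>= 4.5
```

View pics/t9.png

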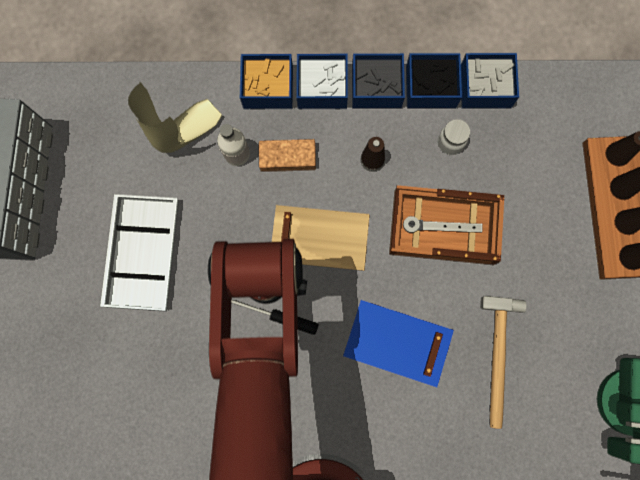

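View pics/t9c.png

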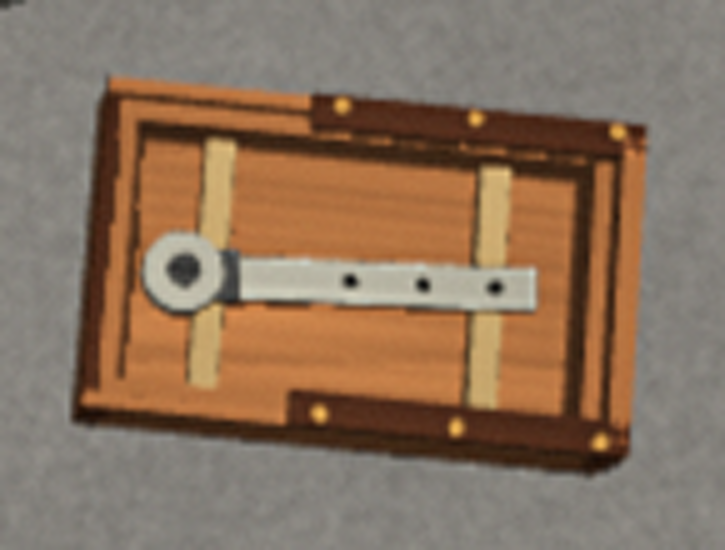

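View pics/s9c.png

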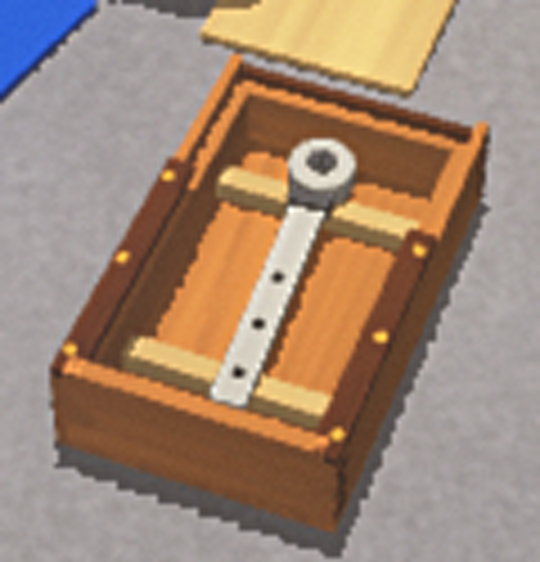

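Run:
```python
from m1 import *
print()
for n,a,b,z in [('head',(184,270),(322,160),.032),('h1',(350,281),(278,276),.024),('h2',(423,285),(259,324),.024),('h3',(495,288),(238,372),.024),('end',(537,290),(229,398),.024)]:
    p,e=tri(ct(*a),cs(*b));print(n,np.round(p*1e3,1),round(e*1e3,1),np.round(onz(t,*ct(*a),z)*1e3,1),np.round(onz(s,*cs(*b),z)*1e3,1))
```

```text
scr+x [ 622.1 -187.5   58.8] 2.2 [ 622.3 -186.7   62. ] [ 621.7 -191.    62. ]
scr-x [ 554.1 -180.2   58.9] 1.6 [ 554.2 -179.5   62. ] [ 554.1 -183.4   62. ]
stripA f [ 645.8 -249.    53.6] 1.9 [ 646.1 -248.2   56. ] [ 645.3 -251.6   56. ]
stripA m [ 640.1 -303.8   53.1] 1.8 [ 640.2 -302.8   56. ] [ 639.7 -306.5   56. ]
stripA r [ 634.5 -362.    53.5] 1.6 [ 634.6 -361.    56. ] [ 634.2 -364.1   56. ]
stripB f [ 517.7 -236.2   53.3] 1.6 [ 518.  -235.4   56. ] [ 517.8 -238.8   56. ]
stripB m [ 512.  -291.    53.8] 1.4 [ 512.3 -290.3   56. ] [ 512.1 -293.1   56. ]
stripB r [ 506.3 -348.9   53.3] 1.8 [ 506.7 -347.8   56. ] [ 506.3 -351.2   56. ]
tray corners z=28
[645.9 438.9  28. ]
[638.8 305.8  28. ]
[402.6 319.2  28. ]
[410.5 453.5  28. ]
ribs z16
[577.3 433.6  16. ]
[570.3 321.6  16. ]
[478.5 440.2  16. ]
[470.7 327.6  16. ]

head [ 582.  -185.6   30.3] 1.0 [ 582.  -185.2   32. ] [ 581.9 -187.4   32. ]
h1 [ 578.9 -256.1   21.2] 1.7 [ 579.1 -255.2   24. ] [ 578.7 -258.8   24. ]
h2 [ 577.5 -286.4   20.6] 1.1 [ 577.4 -285.5   24. ] [ 577.7 -289.3   24. ]
h3 [ 576.  -316.4   20.9] 1.6 [ 576.1 -315.3   24. ] [ 575.9 -319.    24. ]
end [ 575.6 -333.2   22.3] 0.1 [ 575.2 -332.7   24. ] [ 576.  -334.4   24. ]
```

```bash
cat >> h.py <<'E'
BX=np.array([-.0437,-.999,0]);BY=np.array([.999,-.0437,0]);G=np.array([.5802,-.2272,0])
E
python3 - <<'E'
from h import *
rel(G+[0,0,.12],toolR(BY))
E
```

```text
t 8.23 pos [427.8  90.3 135.7] F [-0.8 -0.7  0.4] w 0.406
shift [ 0.63 12.04 -7.31] turn [-1.862e+01  2.400e-02  9.000e-03] rows>= 13.0
```

Emit:
drive_tool([
  {"x": 0,"y": 0.8,"z": -0.5,"ax": -1.3,"ay": 0,"az": 0},
  {"x": 0,"y": 1.6,"z": -1,"ax": -2.6,"ay": 0,"az": 0},
  {"x": 0,"y": 2.4,"z": -1.5,"ax": -3.9,"ay": 0,"az": 0},
  {"x": 0,"y": 3.2,"z": -2,"ax": -5.2,"ay": 0,"az": 0},
  {"x": 0,"y": 4,"z": -2.5,"ax": -6.5,"ay": 0,"az": 0},
], hand=0.5)

```text
time: 8.65
tool_pos: [0.4856, -0.0172, 0.1377]
tool_rot: [0.167, 0.688, 0.165, -0.687]
contact_force: [-0.8, -0.1, 0.4]
gripper_width: 0.498
```

Run:
```python
from h import *
rel(G+[0,0,.12],toolR(BY))
```

```text
t 8.65 pos [485.6 -17.2 137.7] F [-0.8 -0.1  0.4] w 0.498
shift [0.73 9.2  0.47] turn [-12.07    0.     -0.027] rows>= 8.4
```

Emit:
drive_tool([
  {"x": 0,"y": 1,"z": 0,"ax": -1.3,"ay": 0,"az": 0},
  {"x": 0,"y": 2,"z": 0.1,"ax": -2.6,"ay": 0,"az": 0},
  {"x": 0,"y": 3,"z": 0.1,"ax": -3.9,"ay": 0,"az": 0},
  {"x": 0,"y": 4,"z": 0.2,"ax": -5.2,"ay": 0,"az": 0},
  {"x": 0,"y": 5,"z": 0.2,"ax": -6.5,"ay": 0,"az": 0},
])

```text
time: 9.07
tool_pos: [0.5373, -0.1315, 0.1376]
tool_rot: [0.352, 0.614, 0.351, -0.613]
contact_force: [-0.5, -0.2, -0.4]
gripper_width: 0.502
```

Run:
```python
from h import *
rel(G+[0,0,.11],toolR(BY))
```

```text
t 9.07 pos [ 537.3 -131.5  137.6] F [-0.5 -0.2 -0.4] w 0.502
shift [1.11 3.41 2.44] turn [-5.574  0.012 -0.018] rows>= 3.9
```

Emit:
drive_tool([
  {"x": 0.2,"y": 0.9,"z": 0.6,"ax": -1.4,"ay": 0,"az": 0},
  {"x": 0.5,"y": 1.8,"z": 1.3,"ax": -2.8,"ay": 0,"az": 0},
  {"x": 0.8,"y": 2.8,"z": 2,"ax": -4.2,"ay": 0,"az": 0},
  {"x": 1.1,"y": 3.4,"z": 2.45,"ax": -5.55,"ay": 0,"az": 0},
  {"x": 1.1,"y": 3.4,"z": 2.45,"ax": -5.55,"ay": 0,"az": 0},
])

```text
time: 9.48
tool_pos: [0.579, -0.2293, 0.1085]
tool_rot: [-0.487, -0.512, -0.487, 0.513]
contact_force: [-1.1, 0.5, -0.1]
gripper_width: 0.498
```

Run:
```python
from h import *
g=grab('side','s10.png')
rel(G+[0,0,.05],toolR(BY))
b=cv2.resize(g['img'][240:390,240:390],None,fx=4,fy=4,interpolation=cv2.INTER_CUBIC)
cv2.imwrite('pics/s10c.png',b)
s,p,_=st();print(s['joint_pos'])
for z in(p[2],.024):print((proj(g,[p[0],p[1],z])-[240,240])*4)
```

```text
t 9.53 pos [ 578.5 -227.6  108.9] F [-1.6  0.6  0.5] w 0.502
shift [ 2.35  0.07 -0.02] turn [-0.119  0.007  0.007] rows>= 1.4
[-4.94007939e-01  1.47914292e-01  1.72237619e+00 -8.74082139e-04
  1.27159080e+00 -4.39646248e-01]
[282.13619223 275.11139046]
[280.22925642 381.36966927]
```

View pics/s10c.png

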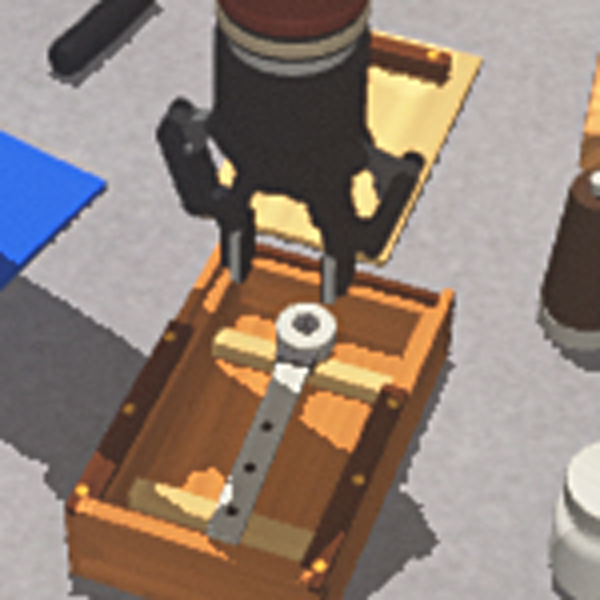

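Emit:
drive_tool([
  {"x": 0.5,"y": 0.05,"z": 0,"ax": -0.1,"ay": 0,"az": 0},
  {"x": 1.2,"y": 0.05,"z": 0,"ax": -0.1,"ay": 0,"az": 0},
  {"x": 1.9,"y": 0.05,"z": 0,"ax": -0.1,"ay": 0,"az": 0},
  {"x": 2.5,"y": 0.05,"z": 0,"ax": -0.1,"ay": 0,"az": 0},
  {"x": 2.5,"y": 0.05,"z": 0,"ax": -0.1,"ay": 0,"az": 0},
])

```text
time: 9.95
tool_pos: [0.5768, -0.2234, 0.0427]
tool_rot: [-0.487, -0.509, -0.492, 0.511]
contact_force: [0.4, 0.6, -1.1]
gripper_width: 0.504
```

Run:
```python
from h import *
g=grab('side','s11.png')
rel(G+[0,0,.011],toolR(BY))
b=cv2.resize(g['img'][240:390,240:390],None,fx=4,fy=4,interpolation=cv2.INTER_CUBIC)
cv2.imwrite('pics/s11c.png',b)
```

```text
t 10.0 pos [ 577.8 -224.    44.5] F [-0.1  0.   0.9] w 0.496
shift [1.34 0.11 0.12] turn [ 0.022 -0.013  0.045] rows>= 0.8
```

View pics/s11c.png

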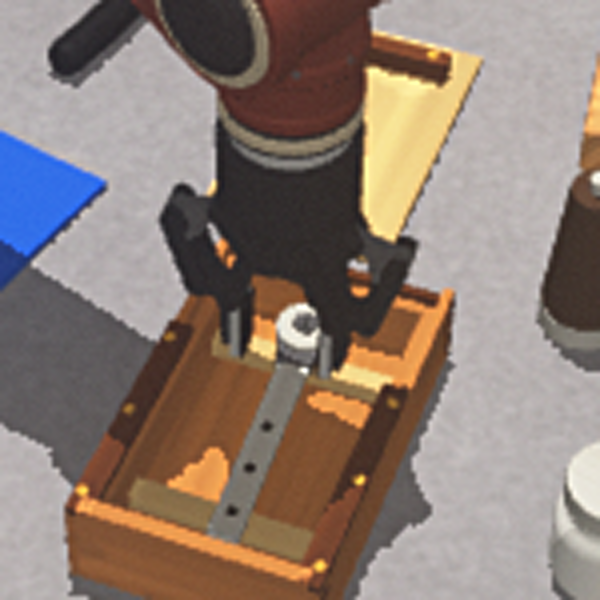

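Emit:
drive_tool([
  {"x": 0.4,"y": 0.1,"z": 0.12,"ax": 0,"ay": 0,"az": 0},
  {"x": 0.8,"y": 0.1,"z": 0.12,"ax": 0,"ay": 0,"az": 0},
  {"x": 1.1,"y": 0.1,"z": 0.12,"ax": 0,"ay": 0,"az": 0},
  {"x": 1.3,"y": 0.1,"z": 0.12,"ax": 0,"ay": 0,"az": 0},
  {"x": 1.3,"y": 0.1,"z": 0.12,"ax": 0,"ay": 0,"az": 0},
])

```text
time: 10.42
tool_pos: [0.5807, -0.2285, 0.0125]
tool_rot: [-0.489, -0.51, -0.49, 0.511]
contact_force: [0.1, -0.4, -1.0]
gripper_width: 0.5
```

Run:
```python
from h import *
g=grab('side','s12.png')
rel(G+[0,0,.011],toolR(BY))
b=cv2.resize(g['img'][240:390,240:390],None,fx=4,fy=4,interpolation=cv2.INTER_CUBIC)
cv2.imwrite('pics/s12c.png',b)
```

```text
t 10.47 pos [ 581.1 -228.7   13.3] F [0.1 0.2 0.6] w 0.504
shift [ 0.09 -0.04 -0.06] turn [0.015 0.001 0.018] rows>= 0.1
```

View pics/s12c.png

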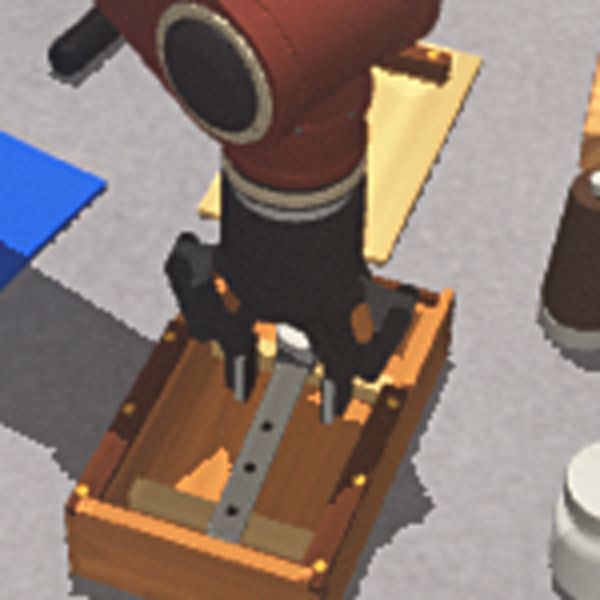

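Emit:
drive_tool([
  {"x": 0.08,"y": 0,"z": 0,"ax": 0,"ay": 0,"az": 0},
  {"x": 0.08,"y": 0,"z": 0,"ax": 0,"ay": 0,"az": 0},
  {"x": 0.08,"y": 0,"z": 0,"ax": 0,"ay": 0,"az": 0},
  {"x": 0.08,"y": 0,"z": 0,"ax": 0,"ay": 0,"az": 0},
  {"x": 0.08,"y": 0,"z": 0,"ax": 0,"ay": 0,"az": 0},
], hand=0)

```text
time: 10.88
tool_pos: [0.582, -0.2292, 0.0126]
tool_rot: [-0.49, -0.51, -0.489, 0.511]
contact_force: [1.3, 0.2, 0.6]
gripper_width: 0.189
```

Emit:
drive_tool([
  {"x": 0,"y": 0,"z": 0,"ax": 0,"ay": 0,"az": 0},
  {"x": -0.1,"y": 0,"z": 0,"ax": 0,"ay": 0,"az": 0},
  {"x": -0.2,"y": 0,"z": 0,"ax": 0,"ay": 0,"az": 0},
  {"x": -0.3,"y": 0,"z": 0,"ax": 0,"ay": 0,"az": 0},
  {"x": -0.3,"y": 0,"z": 0,"ax": 0,"ay": 0,"az": 0},
], hand=0)

```text
time: 11.3
tool_pos: [0.5819, -0.229, 0.0201]
tool_rot: [-0.49, -0.51, -0.489, 0.511]
contact_force: [-0.1, -0.4, -1.8]
gripper_width: 0.188
```

Run:
```python
from h import *
g=grab('side','s13.png')
rel(G+[0,0,.011],toolR(BY));print(st()[0]['ft_torque'])
b=cv2.resize(g['img'][240:390,240:390],None,fx=4,fy=4,interpolation=cv2.INTER_CUBIC)
cv2.imwrite('pics/s13c.png',b)
```

```text
t 11.35 pos [ 581.8 -229.    19.9] F [ 0.1 -0.3 -2.1] w 0.19
shift [ 0.36 -0.07 -0.07] turn [ 0.017  0.012 -0.004] rows>= 0.2
[-0.01899921 -0.03788617  0.01678823]
```

View pics/s13c.png

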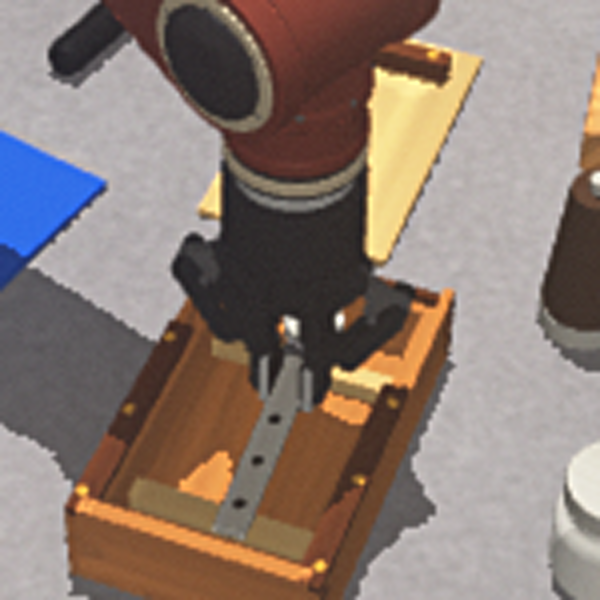

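Emit:
drive_tool([
  {"x": -0.3,"y": 0,"z": 0,"ax": 0,"ay": 0,"az": 0},
  {"x": -0.7,"y": 0,"z": 0,"ax": 0,"ay": 0,"az": 0},
  {"x": -1.2,"y": 0,"z": 0,"ax": 0,"ay": 0,"az": 0},
  {"x": -1.7,"y": 0,"z": 0,"ax": 0,"ay": 0,"az": 0},
  {"x": -2.2,"y": 0,"z": 0,"ax": 0,"ay": 0,"az": 0},
], hand=0)

```text
time: 11.77
tool_pos: [0.5822, -0.2292, 0.0769]
tool_rot: [-0.49, -0.51, -0.489, 0.511]
contact_force: [-0.2, 0.1, -2.5]
gripper_width: 0.189
```

Emit:
drive_tool([
  {"x": -0.5,"y": 0,"z": 0,"ax": 0,"ay": 0,"az": 0},
  {"x": -1,"y": 0,"z": 0,"ax": 0,"ay": 0,"az": 0},
  {"x": -1.5,"y": 0,"z": 0,"ax": 0,"ay": 0,"az": 0},
  {"x": -1.8,"y": 0,"z": 0,"ax": 0,"ay": 0,"az": 0},
  {"x": -1.8,"y": 0,"z": 0,"ax": 0,"ay": 0,"az": 0},
], hand=0)

```text
time: 12.18
tool_pos: [0.5831, -0.2297, 0.1228]
tool_rot: [0.491, 0.511, 0.488, -0.51]
contact_force: [0.6, -0.2, -2.4]
gripper_width: 0.189
```

```bash
cat >> h.py <<'E'
TX=np.array([.998,-.059,0]);TY=np.array([.059,.998,0]);TC=np.array([.5243,.3795,0])
PT=TC-.0235*TX
E
python3 - <<'E'
from h import *
g=grab('side','s14.png')
rel(PT+[0,0,.12],toolR(TY));print(st()[0]['ft_torque'])
b=cv2.resize(g['img'][220:370,240:390],None,fx=4,fy=4,interpolation=cv2.INTER_CUBIC)
cv2.imwrite('pics/s14c.png',b)
E
```

```text
t 12.23 pos [ 582.4 -229.3  121.2] F [-0.5 -0.6 -1.6] w 0.186
shift [-1.000e-02 -4.290e+00 -2.425e+01] turn [-1.7808e+01  3.7000e-02 -2.0000e-03] rows>= 14.8
[ 0.03750797 -0.03094108  0.0137984 ]
```

View pics/s14c.png

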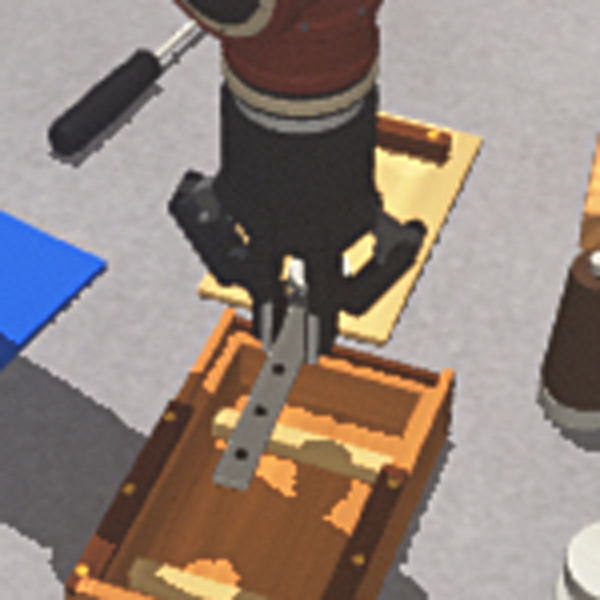

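Emit:
drive_tool([
  {"x": 0,"y": -0.4,"z": -0.6,"ax": -0.3,"ay": 0,"az": 0},
  {"x": 0,"y": -1,"z": -1.6,"ax": -0.9,"ay": 0,"az": 0},
  {"x": 0,"y": -1.7,"z": -2.6,"ax": -1.6,"ay": 0,"az": 0},
  {"x": 0,"y": -2.4,"z": -3.7,"ax": -2.4,"ay": 0,"az": 0},
  {"x": 0,"y": -3.1,"z": -4.8,"ax": -3.3,"ay": 0,"az": 0},
], hand=0)

```text
time: 12.65
tool_pos: [0.5077, -0.1046, 0.1182]
tool_rot: [0.557, 0.434, 0.559, -0.435]
contact_force: [0.4, 1.5, -0.9]
gripper_width: 0.187
```

Run:
```python
from h import *
rel(PT+[0,0,.12],toolR(TY))
```

```text
t 12.65 pos [ 507.7 -104.6  118.2] F [ 0.4  1.5 -0.9] w 0.187
shift [ -0.07   4.51 -18.89] turn [-14.476  -0.024   0.018] rows>= 11.6
```

Emit:
drive_tool([
  {"x": 0,"y": 0.3,"z": -1.2,"ax": -0.9,"ay": 0,"az": 0},
  {"x": 0,"y": 0.6,"z": -2.4,"ax": -1.8,"ay": 0,"az": 0},
  {"x": 0,"y": 0.9,"z": -3.7,"ax": -2.7,"ay": 0,"az": 0},
  {"x": 0,"y": 1.2,"z": -5,"ax": -3.7,"ay": 0,"az": 0},
  {"x": 0,"y": 1.5,"z": -6.3,"ax": -4.7,"ay": 0,"az": 0},
], hand=0)

```text
time: 13.07
tool_pos: [0.5063, 0.0576, 0.1184]
tool_rot: [0.635, 0.311, 0.635, -0.312]
contact_force: [1.2, 0.4, -3.0]
gripper_width: 0.188
```

Run:
```python
from h import *
rel(PT+[0,0,.12],toolR(TY))
```

```text
t 13.07 pos [506.3  57.6 118.4] F [ 1.2  0.4 -3. ] w 0.188
shift [ -0.07   7.75 -10.35] turn [-9.763 -0.014  0.018] rows>= 7.8
```

Emit:
drive_tool([
  {"x": 0,"y": 0.7,"z": -1,"ax": -1,"ay": 0,"az": 0},
  {"x": 0,"y": 1.4,"z": -2,"ax": -2,"ay": 0,"az": 0},
  {"x": 0,"y": 2.2,"z": -3,"ax": -3,"ay": 0,"az": 0},
  {"x": 0,"y": 3,"z": -4,"ax": -4,"ay": 0,"az": 0},
  {"x": 0,"y": 3.8,"z": -5,"ax": -5,"ay": 0,"az": 0},
], hand=0)

```text
time: 13.48
tool_pos: [0.5055, 0.2145, 0.1182]
tool_rot: [0.687, 0.165, 0.688, -0.167]
contact_force: [0.8, -0.8, -3.0]
gripper_width: 0.188
```

Run:
```python
from h import *
rel(PT+[0,0,.12],toolR(TY))
```

```text
t 13.48 pos [505.5 214.5 118.2] F [ 0.8 -0.8 -3. ] w 0.188
shift [-0.08  5.84 -3.2 ] turn [-4.757 -0.017  0.022] rows>= 4.0
```

Emit:
drive_tool([
  {"x": 0,"y": 1.2,"z": -0.7,"ax": -1,"ay": 0,"az": 0},
  {"x": 0,"y": 2.4,"z": -1.3,"ax": -2,"ay": 0,"az": 0},
  {"x": 0,"y": 3.5,"z": -1.9,"ax": -3,"ay": 0,"az": 0},
  {"x": 0,"y": 4.5,"z": -2.5,"ax": -4,"ay": 0,"az": 0},
  {"x": 0,"y": 5.3,"z": -2.9,"ax": -4.7,"ay": 0,"az": 0},
], hand=0)

```text
time: 13.9
tool_pos: [0.5018, 0.3661, 0.1177]
tool_rot: [0.706, 0.022, 0.708, -0.023]
contact_force: [-0.1, 0.7, -1.9]
gripper_width: 0.188
```

Emit:
drive_tool([
  {"x": 0,"y": 0.3,"z": 0,"ax": 0,"ay": 0,"az": 0},
  {"x": 0,"y": 0.5,"z": 0,"ax": 0,"ay": 0,"az": 0},
  {"x": 0,"y": 0.5,"z": 0,"ax": 0,"ay": 0,"az": 0},
], hand=0)

```text
time: 14.15
tool_pos: [0.5036, 0.3767, 0.1182]
tool_rot: [0.706, 0.024, 0.707, -0.025]
contact_force: [-0.3, -1.3, -2.1]
gripper_width: 0.179
```

Run:
```python
from h import *
g=grab('side','s15.png');f=grab('top','t15.png')
rel(PT+[0,0,.05],toolR(TY))
b=cv2.resize(g['img'][60:260,270:470],None,fx=3,fy=3,interpolation=cv2.INTER_CUBIC)
cv2.imwrite('pics/s15c.png',b)
c=cv2.resize(f['img'][160:340,60:260],None,fx=3,fy=3,interpolation=cv2.INTER_CUBIC)
cv2.imwrite('pics/t15c.png',c)
```

```text
t 14.25 pos [503.9 375.5 118.5] F [ 0.1 -0.7 -1.5] w 0.186
shift [ 2.74  0.21 -0.13] turn [-0.122 -0.011  0.024] rows>= 1.7
```

View pics/s15c.png

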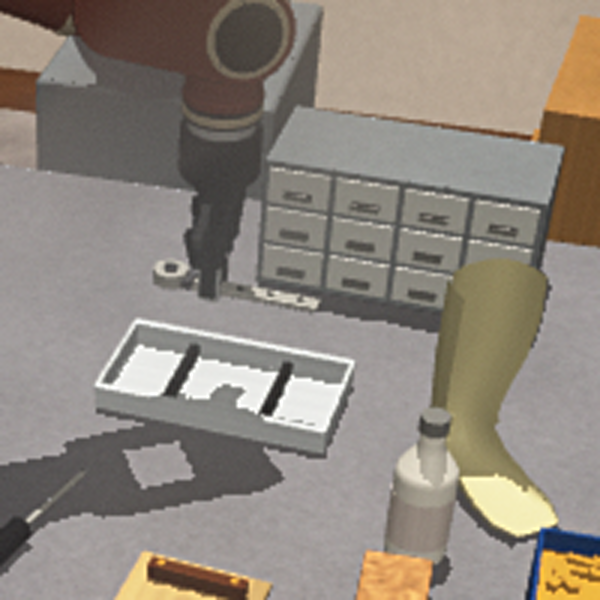

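View pics/t15c.png

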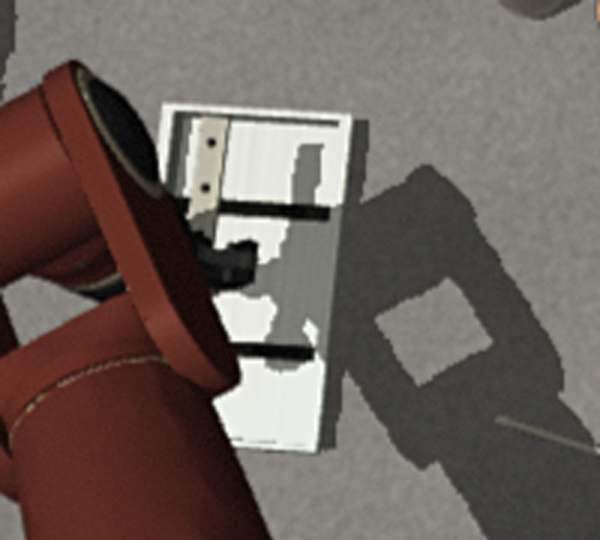

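Emit:
drive_tool([
  {"x": 0.5,"y": 0.1,"z": 0,"ax": -0.1,"ay": 0,"az": 0},
  {"x": 1.2,"y": 0.2,"z": -0.1,"ax": -0.1,"ay": 0,"az": 0},
  {"x": 1.9,"y": 0.2,"z": -0.1,"ax": -0.1,"ay": 0,"az": 0},
  {"x": 2.6,"y": 0.2,"z": -0.1,"ax": -0.1,"ay": 0,"az": 0},
  {"x": 2.9,"y": 0.2,"z": -0.1,"ax": -0.1,"ay": 0,"az": 0},
], hand=0)

```text
time: 14.67
tool_pos: [0.5, 0.3796, 0.0428]
tool_rot: [0.705, 0.02, 0.708, -0.023]
contact_force: [-0.5, -1.2, -2.9]
gripper_width: 0.191
```

Emit:
drive_tool([
  {"x": 0.3,"y": 0,"z": 0,"ax": 0,"ay": 0,"az": 0},
  {"x": 0.6,"y": 0,"z": 0,"ax": 0,"ay": 0,"az": 0},
  {"x": 0.8,"y": 0,"z": 0,"ax": 0,"ay": 0,"az": 0},
  {"x": 0.9,"y": 0,"z": 0,"ax": 0,"ay": 0,"az": 0},
  {"x": 0.9,"y": 0,"z": 0,"ax": 0,"ay": 0,"az": 0},
], hand=0)

```text
time: 15.08
tool_pos: [0.5018, 0.3816, 0.024]
tool_rot: [0.707, 0.021, 0.707, -0.021]
contact_force: [-0.0, 0.1, -3.1]
gripper_width: 0.191
```

Run:
```python
from h import *
g=grab('side','s16.png')
rel(PT+[0,0,.0105],toolR(TY))
b=cv2.resize(g['img'][100:240,280:420],None,fx=4,fy=4,interpolation=cv2.INTER_CUBIC)
cv2.imwrite('pics/s16c.png',b)
```

```text
t 15.13 pos [502.1 381.8  24.5] F [ 0.6 -0.2 -1.6] w 0.186
shift [ 0.56 -0.04 -0.05] turn [-0.008  0.004  0.007] rows>= 0.3
```

View pics/s16c.png

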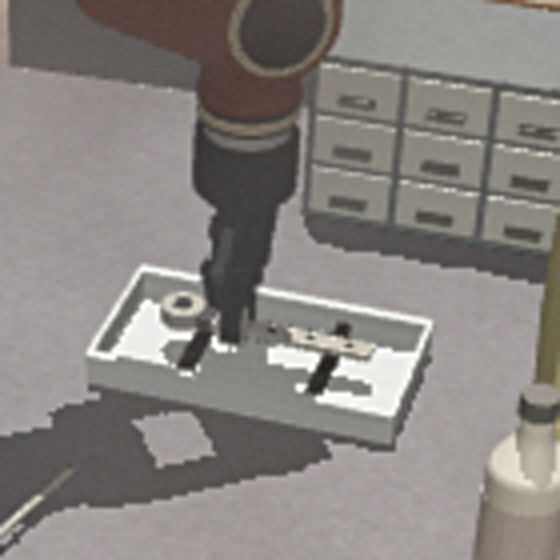

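Centred over the tray, about 13 mm still to go. I lower in small steps while watching the force.

Emit:
drive_tool([
  {"x": 0.12,"y": 0,"z": 0,"ax": 0,"ay": 0,"az": 0},
  {"x": 0.24,"y": 0,"z": 0,"ax": 0,"ay": 0,"az": 0},
  {"x": 0.36,"y": 0,"z": 0,"ax": 0,"ay": 0,"az": 0},
  {"x": 0.36,"y": 0,"z": 0,"ax": 0,"ay": 0,"az": 0},
], hand=0)

```text
time: 15.47
tool_pos: [0.5014, 0.3814, 0.0144]
tool_rot: [0.706, 0.021, 0.707, -0.022]
contact_force: [-0.9, -0.2, -2.3]
gripper_width: 0.194
```

Emit:
drive_tool([
  {"x": 0.06,"y": 0,"z": 0,"ax": 0,"ay": 0,"az": 0},
  {"x": 0.1,"y": 0,"z": 0,"ax": 0,"ay": 0,"az": 0},
  {"x": 0.1,"y": 0,"z": 0,"ax": 0,"ay": 0,"az": 0},
], hand=0)

```text
time: 15.72
tool_pos: [0.5017, 0.3816, 0.0124]
tool_rot: [0.707, 0.021, 0.707, -0.021]
contact_force: [0.8, 0.2, -2.8]
gripper_width: 0.19
```

Emit:
drive_tool([
  {"x": 0.04,"y": 0,"z": 0,"ax": 0,"ay": 0,"az": 0},
  {"x": 0.08,"y": 0,"z": 0,"ax": 0,"ay": 0,"az": 0},
  {"x": 0.08,"y": 0,"z": 0,"ax": 0,"ay": 0,"az": 0},
], hand=0)

```text
time: 15.97
tool_pos: [0.5019, 0.3817, 0.0107]
tool_rot: [0.707, 0.021, 0.707, -0.021]
contact_force: [0.2, -0.7, -3.1]
gripper_width: 0.186
```

Run:
```python
from h import *
rel(PT+[0,0,.0105],toolR(TY))
```

```text
t 15.97 pos [501.9 381.7  10.7] F [ 0.2 -0.7 -3.1] w 0.186
shift [ 0.01 -0.04 -0.04] turn [-0.008  0.002  0.009] rows>= 0.0
```

Still hanging at full weight; I continue by 1 mm at a time.

Emit:
drive_tool([
  {"x": 0.04,"y": 0,"z": 0,"ax": 0,"ay": 0,"az": 0},
  {"x": 0.04,"y": 0,"z": 0,"ax": 0,"ay": 0,"az": 0},
  {"x": 0.04,"y": 0,"z": 0,"ax": 0,"ay": 0,"az": 0},
], hand=0)

```text
time: 16.22
tool_pos: [0.502, 0.3818, 0.0105]
tool_rot: [0.707, 0.021, 0.707, -0.021]
contact_force: [-2.0, -1.4, 4.1]
gripper_width: 0.184
```

Emit:
drive_tool([
  {"x": 0.04,"y": 0,"z": 0,"ax": 0,"ay": 0,"az": 0},
  {"x": 0.04,"y": 0,"z": 0,"ax": 0,"ay": 0,"az": 0},
  {"x": 0.04,"y": 0,"z": 0,"ax": 0,"ay": 0,"az": 0},
], hand=0)

```text
time: 16.47
tool_pos: [0.502, 0.3818, 0.0105]
tool_rot: [0.707, 0.021, 0.707, -0.021]
contact_force: [-5.5, -3.0, 10.0]
gripper_width: 0.188
```

Run:
```python
from h import *
g=grab('side','s17.png')
rel(PT+[0,0,.0105],toolR(TY))
b=cv2.resize(g['img'][130:210,290:400],None,fx=6,fy=6,interpolation=cv2.INTER_CUBIC)
cv2.imwrite('pics/s17c.png',b)
```

```text
t 16.52 pos [502.  381.8  10.5] F [-6.3 -4.   9.6] w 0.191
shift [ 0.   -0.04 -0.05] turn [-0.005 -0.003  0.014] rows>= 0.0
```

View pics/s17c.png

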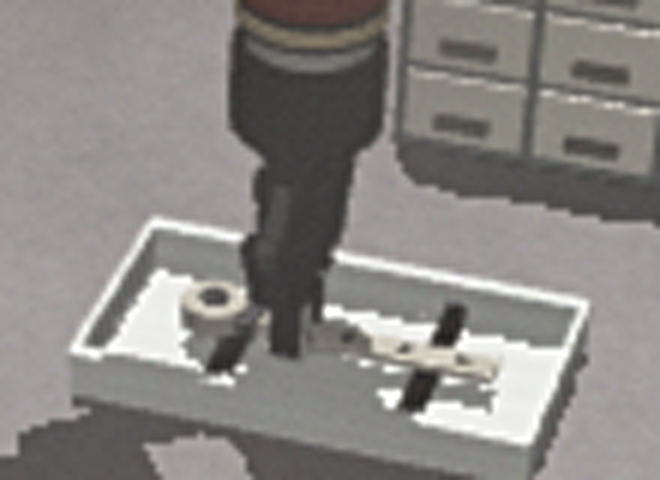

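Emit:
drive_tool([
  {"x": -0.05,"y": 0,"z": 0,"ax": 0,"ay": 0,"az": 0},
  {"x": -0.05,"y": 0,"z": 0,"ax": 0,"ay": 0,"az": 0},
], hand=0)

```text
time: 16.68
tool_pos: [0.5023, 0.382, 0.0106]
tool_rot: [0.707, 0.021, 0.706, -0.021]
contact_force: [-1.8, -1.5, 3.9]
gripper_width: 0.186
```

Emit:
drive_tool([
  {"x": 0,"y": 0,"z": 0,"ax": 0,"ay": 0,"az": 0},
  {"x": 0,"y": 0,"z": 0,"ax": 0,"ay": 0,"az": 0},
  {"x": 0,"y": 0,"z": 0,"ax": 0,"ay": 0,"az": 0},
  {"x": 0,"y": 0,"z": 0,"ax": 0,"ay": 0,"az": 0},
], hand=0.45)

```text
time: 17.02
tool_pos: [0.5019, 0.3816, 0.0096]
tool_rot: [0.707, 0.021, 0.707, -0.021]
contact_force: [-0.1, 0.5, 0.6]
gripper_width: 0.452
```

Emit:
drive_tool([
  {"x": -0.3,"y": 0,"z": 0,"ax": 0,"ay": 0,"az": 0},
  {"x": -1,"y": 0,"z": 0,"ax": 0,"ay": 0,"az": 0},
  {"x": -2,"y": 0,"z": 0,"ax": 0,"ay": 0,"az": 0},
  {"x": -3.3,"y": 0,"z": 0,"ax": 0,"ay": 0,"az": 0},
  {"x": -4.6,"y": 0,"z": 0,"ax": 0,"ay": 0,"az": 0},
])

```text
time: 17.43
tool_pos: [0.5013, 0.3814, 0.1257]
tool_rot: [0.706, 0.021, 0.707, -0.022]
contact_force: [0.7, 0.4, 0.2]
gripper_width: 0.449
```

Emit:
drive_tool([
  {"x": 0,"y": -1,"z": 1,"ax": 0,"ay": 0,"az": 0},
  {"x": 0,"y": -2,"z": 2,"ax": 0,"ay": 0,"az": 0},
  {"x": 0,"y": -3,"z": 3,"ax": 0,"ay": 0,"az": 0},
  {"x": 0,"y": -4,"z": 3.5,"ax": 0,"ay": 0,"az": 0},
  {"x": 0,"y": -5,"z": 3.8,"ax": 0,"ay": 0,"az": 0},
])

```text
time: 17.85
tool_pos: [0.5909, 0.2499, 0.126]
tool_rot: [0.707, 0.021, 0.706, -0.022]
contact_force: [-0.4, -0.3, 0.4]
gripper_width: 0.452
```

Run:
```python
from h import *
g=grab('side','s18.png');f=grab('top','t18.png')
np.savez('/tmp/top18.npz',**f);np.savez('/tmp/side18.npz',**g)
rel(PT+[0,0,.0105],toolR(TY))
b=cv2.resize(g['img'][130:230,290:400],None,fx=5,fy=5,interpolation=cv2.INTER_CUBIC)
cv2.imwrite('pics/s18c.png',b)
```

```text
t 17.95 pos [590.6 248.1 125.6] F [0.3 0.1 0.9] w 0.448
shift [ 4.59  5.08 -3.93] turn [-0.056  0.009  0.02 ] rows>= 4.7
```

View pics/s18c.png

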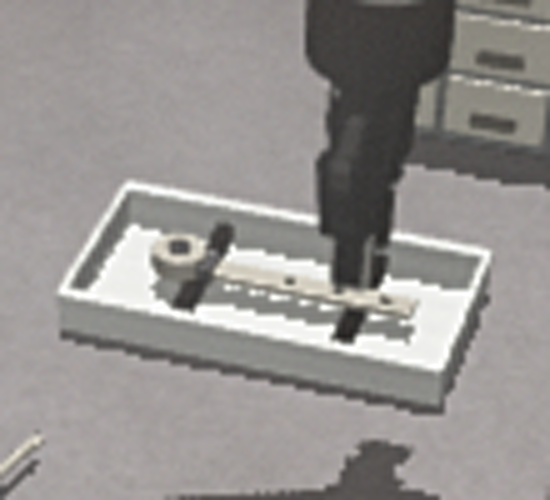

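View pics/t18.png

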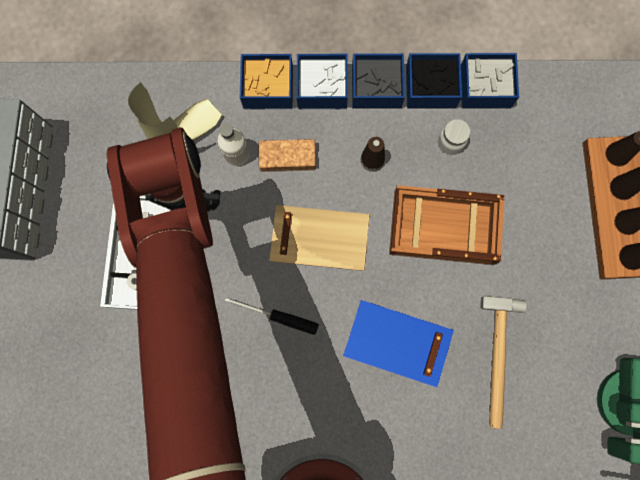

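View pics/s18.png

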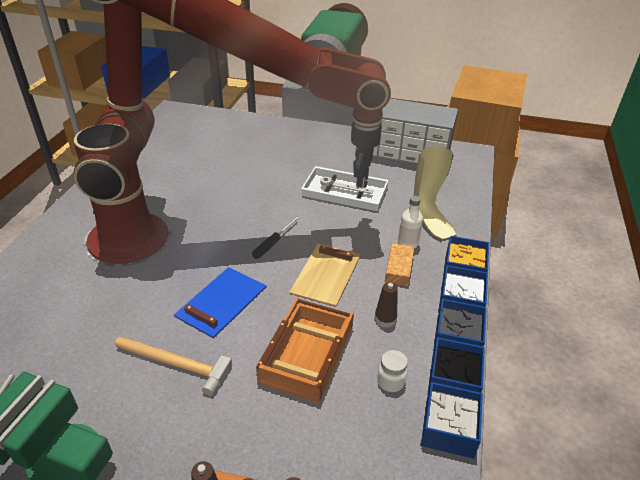

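Run:
```python
from h import *
g=dict(np.load('/tmp/side18.npz'))
c=lambda X,Y:((X+.5)/5-.5+290,(Y+.5)/5-.5+130)
h=onz(g,*c(180,247),.030);e=onz(g,*c(414,304),.022)
L=np.linalg.norm((h-e)[:2]);m=h+(e-h)*65.5/148
d=m-TC;print('len(148)',L,'mid',m[:2],'along',d@TX,'across',d@TY)
a=cv2.imread('pics/side0.png');b=g['img']
for n,(x0,y0,x1,y1) in dict(glue=(398,195,425,245),cone=(374,280,402,330),jar=(376,348,412,395),mallet=(112,335,235,395),cork=(388,243,414,285),shell=(430,190,458,240)).items():
    print(n,np.abs(a[y0:y1,x0:x1].astype(int)-b[y0:y1,x0:x1]).mean().round(2))
print('driver',cv2.absdiff(cv2.imread('pics/top0.png')[298:334,265:320],cv2.imread('pics/t18.png')[298:334,265:320]).mean())
```

```text
len(148) 0.14672859911836778 mid [0.52878427 0.37632694] along 0.0046625105628613946 across -0.0029021392504972993
glue 2.12
cone 2.07
jar 1.91
mallet 24.7
cork 1.99
shell 1.69
driver 31.386700336700336
```

Run:
```python
from h import *
print(workorder.job_done())
```

```text
the job is handed in; nothing more can be done
None
```

The job is handed in at about 18 s of the 64 s. No verdict was reported. The lid lies flat on the bench, batten up, and the side bar lies across both ribs of the job tray.

- **Lid:** I gripped it by the batten, tilted the front end up by about 0.03 rad and slid it about 139 mm out. I set it down between the case and the tray until the force showed contact, then released it.
- **Bar:** I gripped it about 23 mm from its middle towards the head. I carried it without visible tilt, lowered it onto the ribs until they took its weight, then released it.
- **Bar position, last check:** the side view puts its middle about 5 mm along and 3 mm across from the tray centre. Its head-to-end length came out at 146.7 mm against the expected 148. The arm covered most of the bar in the top view, so this rests on one camera.
- **Lid position, last check:** both views show it lying on the bench with the batten up. I did not measure its height or tilt from the final pictures.
- **Other things:** glue, cone, jar, cork block and shell compare as unchanged. The hammer (mallet) and screwdriver (driver) failed that picture comparison, at differences of 25 and 31 against about 2 for the others. I put this down to the arm's shadow, which lay on the hammer in the first side picture. By eye, both sit at the same pixels as at the start.
- **Calibration:** the two cameras disagreed by about 3.5 mm in y, so I worked with values between them.

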